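# Unload the vials from the push-and-turn lift canister

### The job

Unload the storage canister: press its safety lid down and, keeping it pressed, turn it counter-clockwise past the catch, lift it off and lay it the same way up on the middle of the black mat. Then wind the handwheel clockwise one full turn to its stop so that the vials rise, and put every vial gently in the white tray, never letting one drop. Leave the glassware and tools around alone, and if the lid gets knocked off its place on the mat, put it back.

Things in the scene. Friction and masses are not known exactly. Their poses are not given: they have to be found in the camera images.
- canister: bench storage canister with a lift, fixed: white round pot on a grey base, a blue gear housing (100 x 170 mm, 80 mm high) on its -y side. Origin on the pot's axis at table height; z up. Inside, a white carrier with low cross fins makes four pockets; winding the handwheel one full turn lifts it, and the vials, by 65 mm, so that their tops stand 53 mm above the rim
- pot_rim (a point): centre of the pot's mouth, 118 mm above the table; the pot is 120 mm across outside, 108 mm inside. An orange sprung ring in the rim pushes the lid up; without the lid it stands 12 mm above the rim
- hook_a (a point): steel hook bracket on the pot's +x side, 64 to 83 mm from the axis, 32 mm wide, top 141 mm above the table. Its overhang holds down a lug of the lid; on the clockwise side of the lug (seen from above) is a stop, on the counter-clockwise side a yellow tooth reaching 6 mm lower. This point: middle of the overhang's underside, 134 mm up
- hook_b (a point): the same bracket on the pot's -x side
- lid: blue round push-and-turn lid, 120 mm across, 0.2 kg, two lugs along its x and -x (14 mm wide, reaching 75 mm from the axis). Origin: underside of the white plug below it (103 mm across); blue disc 8 to 16 mm and lugs 8 to 14 mm above the origin. Locked at the start: origin 120 mm above the table, its x along the canister's x (either way round)
- lid_bar (a point): middle of the white grip bar on the lid: along the lid's x, 84 mm long, 18 mm thick, from 16 to 46 mm above the lid's origin. To unlock, press the lid 7 to 10 mm down (10 is the rigid bottom; 4 N at first, 11 N at 8 mm) and, keeping it down, turn it counter-clockwise seen from above by 0.5 to 0.7 rad: the lugs pass the teeth and leave the hooks, and it lifts off
- mat: black rubber mat, fixed, 180 x 180 mm, 4 mm thick, where the lid is to be put; origin at the centre of its underside
- tray: white open tray, loose, 160 mm (its x) by 210 mm (its y) outside, walls 5 mm thick and 32 mm high, floor 5 mm thick, 0.6 kg; origin at the centre of its underside
- crank (a joint): angle of the handwheel in rad: 0 at the start (carrier down), grows clockwise seen from above to a stop at one full turn, 6.28 (carrier up). It stays where it is left; takes about 3 N at the grip
- crank_axis (a point): on the handwheel's upright axis, level with crank_grip (129 mm above the table), 190 mm from the pot's axis along the canister's -y. The black wheel is 132 mm across, its top at 100 mm above the table
- crank_grip (a point): point to grip on the handwheel: the upright red grip, a cylinder 22 mm across, from 103 to 147 mm above the table, which spins freely on its own axis 52 mm from the wheel's axis; this point is on its axis at 129 mm
- vial1: amber glass vial with a green cap, a cylinder 26 mm across and 80 mm tall, 45 g; origin at the centre of its bottom, z along its axis to the cap. It starts standing in a pocket of the carrier in the canister, 38 mm from the pot's axis, midway between the canister's x and y directions, bottom 26 mm above the table. Two to four vials are there; the others are absent
- vial2: another vial like vial1
- vial3: another vial like vial1
- vial4: another vial like vial1
- beaker: bystander: glass beaker 70 mm across, 90 mm tall; origin under its centre
- flask: bystander: green glass conical flask 80 mm across, 125 mm tall; origin under its centre
- washbottle: bystander: white bottle with a red cap, 60 mm across, 150 mm tall; origin under its centre
- dishes: bystander: clear stack of dishes 90 mm across, 28 mm high; origin under its centre
- spatula: bystander: spatula 160 mm long lying flat; origin under its middle
Not all that is in view belongs to the job. What is shaped like the lid but orange is not meant.

How it is judged:
By the outcome, as a careful person would: the job done as asked, in the order asked, and still so for the second after the job is handed in, with the robot touching nothing.
Of vial1, vial2, vial3, vial4 only 2 to 4 are there at a start; the rules pass over those that are not, and their reading is None.
At some moment in a run one of tray, lid may be knocked a few centimetres aside while the robot is not near it.
It also fails if it takes over 210 s, if anything falls off the work surface, if the arm or the gripper's body presses on something with over 40 N, if the wrist force passes 120 N, or if a joint passes its speed limit or range.

### The arm

A 7-joint arm with a two-finger parallel gripper is mounted at the origin on the work surface. World frame = base frame: x ahead of the robot, y to its left, z up, the work surface at z = 0. Lengths are in m, angles in rad, forces in N, time in s.
With the tool pointing down it reaches from about 0.35 to 0.9 m from the base axis. Payload 8.1 kg.
Tool frame: the origin (TCP) lies between the finger pads; the fingertips stand 19 mm ahead of it and the grasp point (between the pads) is the TCP; z points along the fingers, y is the direction in which the jaws open and shut (so a half turn about z gives the same grasp; the last joint's range is limited). The gripper opens to 85 mm and grips with 20 to 120 N. Pads are 22 mm wide; open, the fingers measure 114 mm over their backs; the gripper's body (76 mm by 85 mm) begins 54 mm behind the grasp point. The pads swing forward as they close: fully open they stand 13 mm farther back than shut.
Start: joints at [-1.29, 0.434, 0.025, 1.573, -0.012, 1.134, -0.075], TCP at [0.234, 0.58, 0.25] pointing down, gripper open.
Joint ranges: [-2.62, 2.62], [-0.44, 2.09], [-1.27, 1.32], [0.08, 2.57], [-1.32, 4.46], [0.12, 2], [-2.74, 2.74]. Speed limits (rad/s): [2.22, 2.22, 3.01, 3.01, 3.14, 3.14, 3.14].

### API

Orientations are given as a rotation vector (axis times angle).
In Python, from workcell import arm, eyes, workorder gives the robot as it stands. The module is installed in compiled form; this text tells all that it offers.
- The arm moves only by the tool send_rows, never from a script. Its argument "targets" is a list of rows, each an object with "gripper": the opening, from 0 (shut) to 1 (fully open); "delta_pos": the shift along the tool's x, y, z in units of 150 mm (1.0 is 150 mm), a list of three; "spin": the turn about the tool's z in units of 90 degrees (1.0 is 90 degrees). A call has 1 to 8 rows; each row is the pose to reach, as a shift and turn from the pose measured when the call began, along the tool's axes at that moment; what a row does not reach only later rows make up. A row lasts 1/10 s, in which the tool goes at most 50 mm and 8.59 degrees, less where a joint would pass 70% of its speed; a pose out of reach is approached as far as the arm can. A call with a number of a shift or a turn outside -1 to 1 is refused whole. A call with a gripper value outside its range is refused whole. The fingers move at their own pace and stop on an object; "grip_force" is the grip in N (left out, the last holds). Time passes only in rows, so rows that repeat a pose let the fingers close. It gives the time, the measured TCP pose, the force and the opening at its end, in the units of the state.
- arm.read_state(): the state, without advancing time (a new reading comes with each control period).
- eyes.camera(name): name is "side" or "top" or "wrist"; returns the picture (400x640x3 uint8, blue, green, red); there is no depth.
- eyes.calibration(name): a dict with "mtx" (3x3 intrinsics, pixels), "R" (3x3) and "t" (3): a world point X has camera coordinates R X + t. Camera axes: x right, y down, z forward; pixel columns grow to the right and rows downward; lengths in m; the calibration is good to about 2 mm. The wrist camera is an equidistant fisheye: a pixel r from the principal point sees the ray r / f radians off the axis. A picture is of the moment at which its call begins: read the wrist's pose just before it. calibration takes no time and is no camera call; for the wrist camera it gives the pose at the moment of the call.
- workorder.finish_job(): hands the job in, once; it reports no verdict.
The state is a dict: "t": time; "qpos": joint angles; "qd": joint speeds; "effort": joint torques, N m; "tool_pos": TCP position; "tool_rot": TCP orientation; "ft_force": force on the tool from outside, world axes, zero at the start; "moment": the same for the moment, N m; "gripper_width": finger opening in m.
Only numpy, scipy, OpenCV 4.12 (cv2) and the standard library are available. Lean on these libraries where they do the work, as an engineer would, in place of code of your own. Each camera call takes 0.05 s, during which the arm holds its last target. There are 200 camera calls.

## Working session

There is one attempt and no reset: what is moved stays moved. The work goes in short steps, Python scripts to look and compute and a tool call to move; the robot and the scene stay as the last step left them, time stands still between calls to the robot, and variables do not carry over. Pictures are saved under pics/ and viewed, about 12 in all and at most 16, crops included, and the job is handed in when it is done.

Besides the shell and the picture viewer there is one more tool, called after "Emit:" by a JSON object that holds its "fn" and its "kwargs". send_rows: Moves the arm, as the interface text tells. Shifts and turns lie within -1 to 1; 1 stands for 150 mm of shift or 90 degrees of turn. Its arguments: {"type":"object","properties":{"targets":{"type":"array"},"grip_force":{"type":"number"}},"required":["targets"]}

```bash
mkdir -p pics; cat > h.py <<'E'
import numpy as np, cv2
from scipy.spatial.transform import Rotation as R
from workcell import arm, eyes, workorder
np.set_printoptions(precision=4,suppress=True)
def snap(name,fn,crop=None,k=1):
    im=eyes.camera(name); cv2.imwrite('pics/'+fn+'_raw.png',im)
    if crop: im=im[crop[1]:crop[3],crop[0]:crop[2]]
    if k!=1: im=cv2.resize(im,None,fx=k,fy=k,interpolation=cv2.INTER_CUBIC)
    cv2.imwrite('pics/'+fn+'.png',im); return im
def proj(c,X):
    X=np.atleast_2d(X); p=X@np.array(c['R']).T+np.array(c['t']); q=p@np.array(c['mtx']).T
    return q[:,:2]/q[:,2:]
def ray(c,uv):
    d=np.linalg.inv(c['mtx'])@np.array([uv[0],uv[1],1.]); Rm=np.array(c['R'])
    return -Rm.T@np.array(c['t']), Rm.T@d
def atz(c,uv,z):
    o,d=ray(c,uv); return o+d*(z-o[2])/d[2]
def tri(rays):
    A=0;b=0
    for o,d in rays:
        d=d/np.linalg.norm(d); P=np.eye(3)-np.outer(d,d); A=A+P;b=b+P@o
    X=np.linalg.solve(A,b); return X,[np.linalg.norm(np.cross(X-o,d/np.linalg.norm(d))) for o,d in rays]
def st():
    s=arm.read_state(); return s
def show():
    s=st(); Rm=R.from_rotvec(s['tool_rot']).as_matrix()
    print('t',round(s['t'],2),'pos',np.array(s['tool_pos']),'x',Rm[:,0],'y',Rm[:,1],'z',Rm[:,2],'F',np.array(s['ft_force']),'w',round(s['gripper_width'],4),'q',np.array(s['qpos']))
def to(target, yaw=None):
    """shift in tool axes (units) to world target; yaw = desired angle of tool x axis in world (rad)"""
    s=st(); r=R.from_rotvec(s['tool_rot']); d=r.inv().apply(np.array(target)-s['tool_pos'])/0.15
    x=r.as_matrix()[:,0]; a=np.arctan2(x[1],x[0])
    out=''
    if yaw is not None:
        e=-(yaw-a); e=(e+np.pi)%(2*np.pi)-np.pi; out=e/(np.pi/2)
    print('delta',d,'spin',out,'yawnow',a)
E
python3 - <<'E'
from h import *
show()
for n in('side','top'):
    snap(n,n+'0'); c=eyes.calibration(n); print(n,c['mtx'],c['R'],c['t'], -np.array(c['R']).T@c['t'])
c=eyes.calibration('wrist');print(c)
E
```

```text
t 0.0 pos [0.2339 0.5791 0.2495] x [-0.9272  0.3745 -0.0001] y [ 0.3745  0.9272 -0.0016] z [-0.0005 -0.0015 -1.    ] F [-0.4818 -0.4882 -0.769 ] w 0.0855 q [-1.2896  0.4352  0.025   1.5741 -0.0116  1.134  -0.0751]
side [[446.0285   0.     318.8081]
 [  0.     446.0285 188.8479]
 [  0.       0.       1.    ]] [[ 0.824  -0.5661  0.023 ]
 [-0.3244 -0.5047 -0.8   ]
 [ 0.4645  0.6517 -0.5996]] [-0.5014  0.2685  0.9965] [ 0.0374 -0.7978  0.8238]
top [[361.579    0.     308.4603]
 [  0.     361.579  206.3218]
 [  0.       0.       1.    ]] [[ 0.0087 -1.     -0.0006]
 [-0.9895 -0.0085 -0.1441]
 [ 0.1441  0.0018 -0.9896]] [-0.0154  0.5823  0.8679] [ 0.4513 -0.012   0.9427]
{'mtx': array([[309.7069,   0.    , 319.9546],
       [  0.    , 309.7069, 194.7856],
       [  0.    ,   0.    ,   1.    ]]), 'R': array([[ 0.3741,  0.9274, -0.0013],
       [ 0.8882, -0.3578,  0.2883],
       [ 0.2669, -0.109 , -0.9575]]), 't': array([-0.6252, -0.0375,  0.3796])}
```

View pics/top0.png

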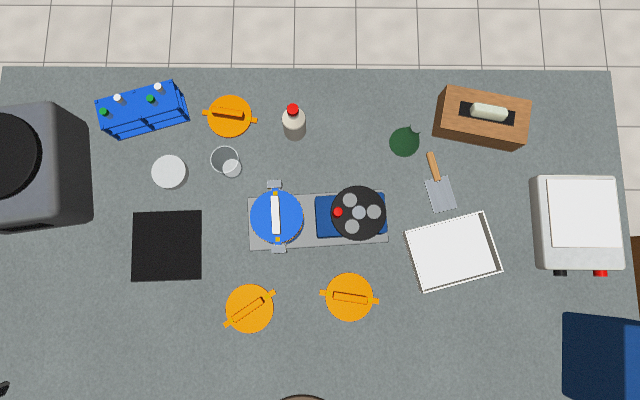

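View pics/side0.png

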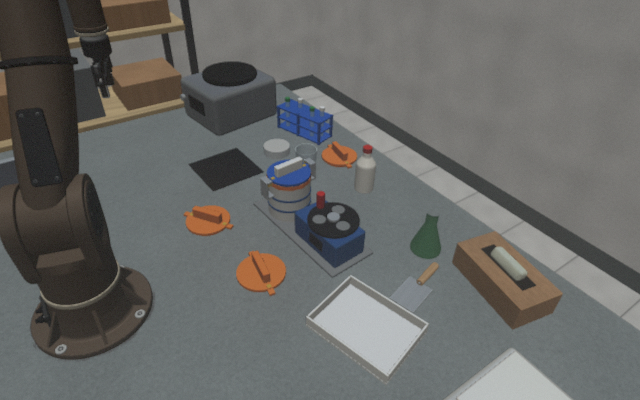

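The top view shows the lid at about (277,217), wheel centre (358,213), red grip (338,212), mat (167,246) and tray (453,252). In the side view the lid bar is at (289,167) and the red grip at (321,197). I'll enlarge both.

```bash
python3 - <<'E'
import cv2,numpy as np
t=cv2.imread('pics/top0_raw.png'); s=cv2.imread('pics/side0_raw.png')
a=cv2.resize(t[170:260,240:400],None,fx=5,fy=5,interpolation=cv2.INTER_CUBIC)
cv2.imwrite('pics/topc.png',a)
b=cv2.resize(s[145:270,240:400],None,fx=4.8,fy=4.8,interpolation=cv2.INTER_CUBIC)
cv2.imwrite('pics/sidec.png',b);print(a.shape,b.shape)
E
```

```text
(450, 800, 3) (600, 768, 3)
```

View pics/topc.png

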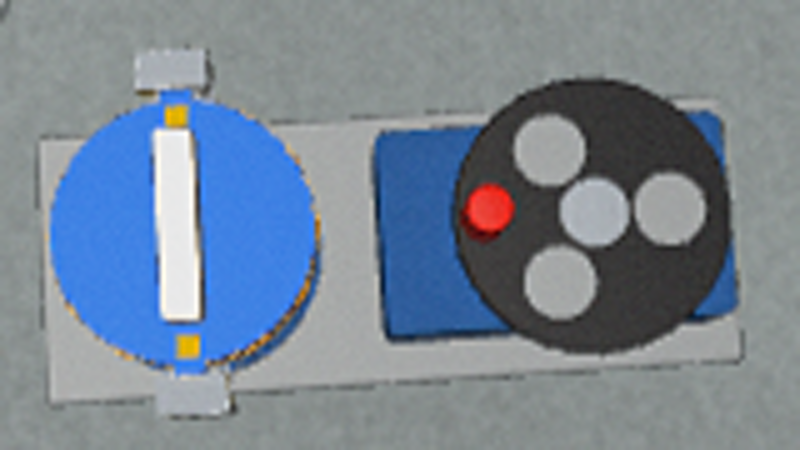

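View pics/sidec.png

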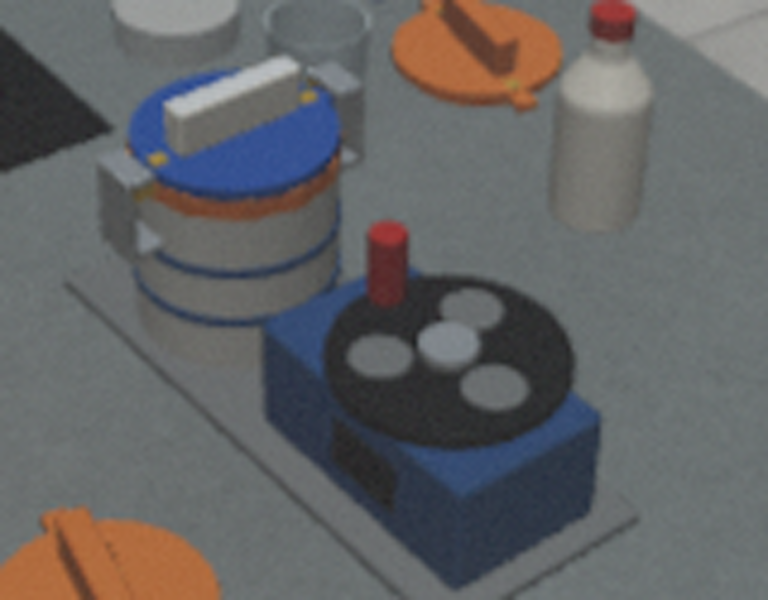

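```bash
cat >> h.py <<'E'
T=eyes.calibration('top');S=eyes.calibration('side')
tc=lambda u,v:(240+u/5-.4,170+v/5-.4)
sc=lambda u,v:(240+u/4.8-.4,145+v/4.8-.4)
E
python3 - <<'E'
from h import *
P={'bartop':((177,224),(233,89)),'ymarkA':((176,116),(308,98)),'ymarkB':((188,346),(157,159)),'grip top':((489,208),(388,234)),'hub':((595,212),(449,340)),
'hookAtop':((172,68),(332,76)),'hookBtop':((194,391),(126,166))}
for k,(a,b) in P.items(): 
    X,e=tri([ray(T,tc(*a)),ray(S,sc(*b))]); print(k,X,np.array(e))
for n,uv in {'mat':[(132,212),(201,210),(202,280),(132,281)],'tray':[(404,234),(485,211),(503,270),(423,292)]}.items():
    z=.004 if n=='mat' else .032
    Q=np.array([atz(T,p,z) for p in uv]); print(n,Q[:,:2].tolist(),Q.mean(0),[np.linalg.norm(Q[i]-Q[i-1]) for i in range(4)])
E
```

```text
bartop [0.5469 0.0621 0.1607] [0.0001 0.0001]
ymarkA [0.5996 0.0663 0.1333] [0. 0.]
ymarkB [0.4952 0.0586 0.1347] [0. 0.]
grip top [ 0.5575 -0.0753  0.1428] [0.0002 0.0002]
hub [ 0.5609 -0.1276  0.1059] [0.0002 0.0002]
hookAtop [0.6192 0.0685 0.1406] [0.0013 0.0013]
hookBtop [0.4747 0.0553 0.1399] [0.0005 0.0005]
mat [[0.5690155759150255, 0.4516186701394333], [0.5758496043407637, 0.2712047761527488], [0.3959452383804569, 0.2593857065985518], [0.3918941979336369, 0.43761458942602777]] [0.4832 0.355  0.004 ] [np.float64(0.17767413096636636), np.float64(0.18054328314274787), np.float64(0.18029218312702006), np.float64(0.1782749157975735)]
tray [[0.5155982543453448, -0.2513680870883786], [0.5757702802058596, -0.458767807858578], [0.4284324646032506, -0.494304470378032], [0.3733679777827787, -0.29390552375439605]] [ 0.4733 -0.3746  0.032 ] [np.float64(0.14845499348010993), np.float64(0.21595211708088244), np.float64(0.1515628130168149), np.float64(0.20782645528581006)]
```

Emit:
{"fn": "send_rows", "kwargs": {"targets": [{"gripper":1,"delta_pos":[-0.81,-0.6,0],"spin":0},{"gripper":1,"delta_pos":[-0.81,-0.6,0],"spin":0},{"gripper":1,"delta_pos":[-0.81,-0.6,0],"spin":0},{"gripper":1,"delta_pos":[-0.81,-0.6,0],"spin":0},{"gripper":1,"delta_pos":[-0.81,-0.6,0],"spin":0}]}}

```text
t: 0.6
tool_pos: [0.3138, 0.4489, 0.2498]
tool_rot: [-0.604, -3.083, 0.003]
ft_force: [-0.6, 0.7, -0.1]
gripper_width: 0.0853
```

Emit:
{"fn": "send_rows", "kwargs": {"targets": [{"gripper":1,"delta_pos":[-0.81,-0.6,0],"spin":0},{"gripper":1,"delta_pos":[-0.81,-0.6,0],"spin":0},{"gripper":1,"delta_pos":[-0.81,-0.6,0],"spin":0},{"gripper":1,"delta_pos":[-0.81,-0.6,0],"spin":0},{"gripper":1,"delta_pos":[-0.81,-0.6,0],"spin":0}]}}

```text
t: 1.1
tool_pos: [0.3925, 0.3199, 0.25]
tool_rot: [-0.606, -3.082, 0.002]
ft_force: [-0.2, 0.1, -0.1]
gripper_width: 0.0853
```

Emit:
{"fn": "send_rows", "kwargs": {"targets": [{"gripper":1,"delta_pos":[-0.81,-0.6,0],"spin":0},{"gripper":1,"delta_pos":[-0.81,-0.6,0],"spin":0},{"gripper":1,"delta_pos":[-0.81,-0.6,0],"spin":0},{"gripper":1,"delta_pos":[-0.81,-0.6,0],"spin":0},{"gripper":1,"delta_pos":[-0.81,-0.6,0],"spin":0}]}}

```text
t: 1.6
tool_pos: [0.471, 0.1919, 0.2499]
tool_rot: [-0.606, -3.082, 0.002]
ft_force: [-0.1, -0.4, 0.5]
gripper_width: 0.0854
```

```bash
python3 - <<'E'
from h import *
to([.547,.0622,.25],np.pi+.075)
E
```

```text
delta [-0.7962 -0.6084 -0.0005] spin -0.2948031497371761 yawnow 2.7535169488550713
```

Emit:
{"fn": "send_rows", "kwargs": {"targets": [{"gripper":1,"delta_pos":[-0.3,-0.24,0],"spin":-0.08},{"gripper":1,"delta_pos":[-0.6,-0.48,0],"spin":-0.16},{"gripper":1,"delta_pos":[-0.796,-0.608,0],"spin":-0.24},{"gripper":1,"delta_pos":[-0.796,-0.608,0],"spin":-0.295},{"gripper":1,"delta_pos":[-0.796,-0.608,0],"spin":-0.295},{"gripper":1,"delta_pos":[-0.796,-0.608,0],"spin":-0.295},{"gripper":1,"delta_pos":[-0.796,-0.608,0],"spin":-0.295}]}}

```text
t: 2.3
tool_pos: [0.5463, 0.0653, 0.2498]
tool_rot: [0.122, -3.138, -0.0]
ft_force: [-0.2, 0.4, -0.1]
gripper_width: 0.0854
```

```bash
python3 - <<'E'
from h import *
show(); to([.547,.0622,.159],np.pi+.075); snap('wrist','w1')
E
```

```text
t 2.3 pos [0.5463 0.0653 0.2498] x [-0.997  -0.0774  0.0015] y [-0.0774  0.997   0.0002] z [-0.0015  0.0001 -1.    ] F [-0.2017  0.4231 -0.0869] w 0.0854 q [-0.3638  0.3132  0.1934  1.7691 -0.0681  1.0672  1.5016]
delta [-0.0042 -0.0209  0.6052] spin 0.0015492686497664573 yawnow -3.0641590680855213
```

View pics/w1.png

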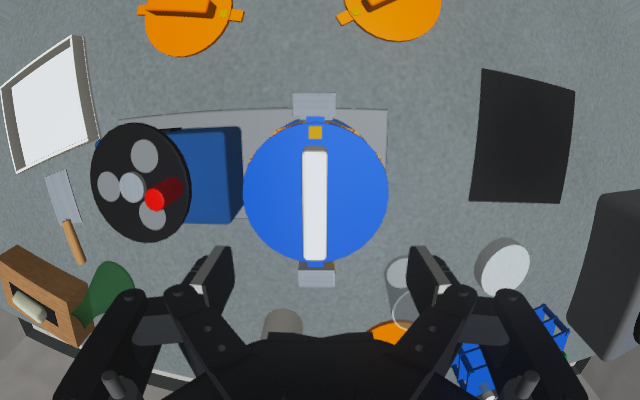

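The wrist view shows the bar upright, from (315,150) to (315,262), midway between the pads and square to the jaws. I'll descend and grip.

Emit:
{"fn": "send_rows", "kwargs": {"targets": [{"gripper":1,"delta_pos":[-0.004,-0.021,0.2],"spin":0},{"gripper":1,"delta_pos":[-0.004,-0.021,0.4],"spin":0},{"gripper":1,"delta_pos":[-0.004,-0.021,0.605],"spin":0},{"gripper":1,"delta_pos":[-0.004,-0.021,0.605],"spin":0},{"gripper":1,"delta_pos":[-0.004,-0.021,0.605],"spin":0}]}}

```text
t: 2.85
tool_pos: [0.5469, 0.0626, 0.1596]
tool_rot: [0.123, -3.137, 0.0]
ft_force: [1.1, -1.4, -0.2]
gripper_width: 0.0853
```

Emit:
{"fn": "send_rows", "kwargs": {"targets": [{"gripper":0,"delta_pos":[0,0,0],"spin":0},{"gripper":0,"delta_pos":[0,0,0],"spin":0},{"gripper":0,"delta_pos":[0,0,0],"spin":0},{"gripper":0,"delta_pos":[0,0,0],"spin":0},{"gripper":0,"delta_pos":[0,0,0],"spin":0},{"gripper":0,"delta_pos":[0,0,0],"spin":0},{"gripper":0,"delta_pos":[0,0,0],"spin":0},{"gripper":0,"delta_pos":[0,0,0],"spin":0}], "grip_force": 70}}

```text
t: 3.65
tool_pos: [0.5471, 0.0625, 0.1598]
tool_rot: [0.122, -3.138, 0.0]
ft_force: [0.3, -0.8, 3.8]
gripper_width: 0.017
```

```bash
python3 - <<'E'
from h import *
show(); to([.547,.0622,.150],np.pi+.075+.6)
E
```

```text
t 3.65 pos [0.5471 0.0625 0.1598] x [-0.997  -0.0777  0.0015] y [-0.0777  0.997  -0.    ] z [-0.0015 -0.0001 -1.    ] F [ 0.3    -0.7635  3.7932] w 0.017 q [-0.3432  0.4106  0.1782  1.8755 -0.0933  0.865   1.5298]
delta [ 0.0006 -0.0017  0.0652] spin -0.38018475786458633 yawnow -3.063785474746892
```

Emit:
{"fn": "send_rows", "kwargs": {"targets": [{"gripper":0,"delta_pos":[0,0,0.02],"spin":0},{"gripper":0,"delta_pos":[0,0,0.04],"spin":0},{"gripper":0,"delta_pos":[0,0,0.06],"spin":0},{"gripper":0,"delta_pos":[0,0,0.06],"spin":0},{"gripper":0,"delta_pos":[0,0,0.06],"spin":0},{"gripper":0,"delta_pos":[0,0,0.06],"spin":0}]}}

```text
t: 4.25
tool_pos: [0.5471, 0.0625, 0.1512]
tool_rot: [0.122, -3.138, -0.0]
ft_force: [-2.8, -0.1, 11.2]
gripper_width: 0.0168
```

Emit:
{"fn": "send_rows", "kwargs": {"targets": [{"gripper":0,"delta_pos":[0,0,0.003],"spin":-0.07},{"gripper":0,"delta_pos":[0,0,0.003],"spin":-0.14},{"gripper":0,"delta_pos":[0,0,0.003],"spin":-0.21},{"gripper":0,"delta_pos":[0,0,0.003],"spin":-0.28},{"gripper":0,"delta_pos":[0,0,0.003],"spin":-0.34},{"gripper":0,"delta_pos":[0,0,0.003],"spin":-0.385},{"gripper":0,"delta_pos":[0,0,0.003],"spin":-0.385},{"gripper":0,"delta_pos":[0,0,0.003],"spin":-0.385}]}}

```text
t: 5.05
tool_pos: [0.5482, 0.0626, 0.1516]
tool_rot: [-1.051, 2.959, 0.0]
ft_force: [-0.5, -1.3, 9.8]
gripper_width: 0.0171
```

```bash
python3 - <<'E'
from h import *
show(); to([.547,.0622,.150],np.pi+.075+.6); snap('wrist','w2')
E
```

```text
t 5.05 pos [0.5482 0.0626 0.1516] x [-0.7758 -0.631  -0.0012] y [-0.631   0.7758 -0.0002] z [ 0.0011  0.0006 -1.    ] F [-0.5128 -1.2768  9.8388] w 0.0171 q [-0.228   0.4203  0.0238  1.8734 -0.0134  0.8469  2.0562]
delta [0.0079 0.003  0.0109] spin 0.004953084969006726 yawnow -2.4588123659141736
```

Emit:
{"fn": "send_rows", "kwargs": {"targets": [{"gripper":0,"delta_pos":[0,0,-0.04],"spin":0},{"gripper":0,"delta_pos":[0,0,-0.08],"spin":0},{"gripper":0,"delta_pos":[0,0,-0.12],"spin":0},{"gripper":0,"delta_pos":[0,0,-0.16],"spin":0},{"gripper":0,"delta_pos":[0,0,-0.2],"spin":0},{"gripper":0,"delta_pos":[0,0,-0.2],"spin":0}]}}

```text
t: 5.7
tool_pos: [0.5485, 0.0627, 0.1823]
tool_rot: [-1.051, 2.958, 0.0]
ft_force: [-0.2, 0.6, -2.9]
gripper_width: 0.0165
```

Emit:
{"fn": "send_rows", "kwargs": {"targets": [{"gripper":0,"delta_pos":[0,0,-0.15],"spin":0},{"gripper":0,"delta_pos":[0,0,-0.3],"spin":0},{"gripper":0,"delta_pos":[0,0,-0.5],"spin":0},{"gripper":0,"delta_pos":[0,0,-0.5],"spin":0},{"gripper":0,"delta_pos":[0,0,-0.5],"spin":0}]}}

```text
t: 6.2
tool_pos: [0.5484, 0.0627, 0.2574]
tool_rot: [-1.051, 2.957, -0.0]
ft_force: [0.3, -1.1, -3.0]
gripper_width: 0.0167
```

```bash
python3 - <<'E'
from h import *
show(); to([.4832,.355,.256]); snap('top','t2',(220,150,420,300),3)
E
```

```text
t 6.2 pos [0.5484 0.0627 0.2574] x [-0.7758 -0.631  -0.0028] y [-0.631   0.7758 -0.001 ] z [ 0.0029  0.001  -1.    ] F [ 0.2791 -1.1252 -3.0021] w 0.0167 q [-0.2356  0.3084  0.0329  1.7474 -0.0117  1.083   2.0548]
delta [-0.8923  1.7863  0.01  ] spin  yawnow -2.45878983932211
```

View pics/t2.png

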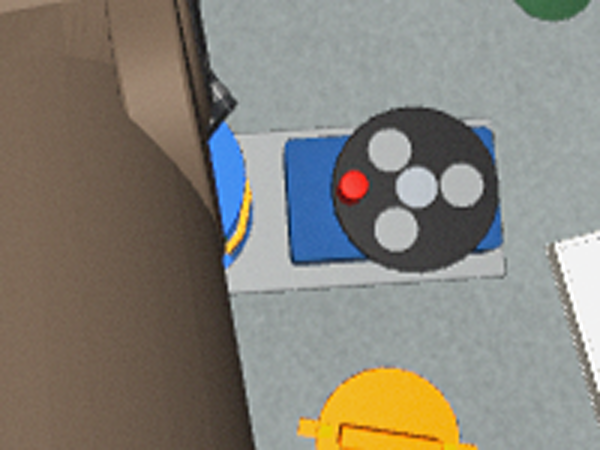

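The lid is off and held, with −3 N on the wrist. I'll carry it to the mat.

Emit:
{"fn": "send_rows", "kwargs": {"targets": [{"gripper":0,"delta_pos":[-0.11,0.22,0],"spin":0},{"gripper":0,"delta_pos":[-0.22,0.45,0],"spin":0},{"gripper":0,"delta_pos":[-0.33,0.67,0],"spin":0},{"gripper":0,"delta_pos":[-0.446,0.893,0],"spin":0},{"gripper":0,"delta_pos":[-0.446,0.893,0],"spin":0}]}}

```text
t: 6.75
tool_pos: [0.5124, 0.215, 0.255]
tool_rot: [1.064, -2.955, -0.005]
ft_force: [0.9, -0.1, -2.4]
gripper_width: 0.017
```

Emit:
{"fn": "send_rows", "kwargs": {"targets": [{"gripper":0,"delta_pos":[-0.11,0.22,0],"spin":0},{"gripper":0,"delta_pos":[-0.22,0.45,0],"spin":0},{"gripper":0,"delta_pos":[-0.33,0.67,0],"spin":0},{"gripper":0,"delta_pos":[-0.446,0.893,0],"spin":0},{"gripper":0,"delta_pos":[-0.446,0.893,0],"spin":0},{"gripper":0,"delta_pos":[-0.446,0.893,0],"spin":0}]}}

```text
t: 7.35
tool_pos: [0.4777, 0.361, 0.2538]
tool_rot: [1.066, -2.951, -0.004]
ft_force: [-0.8, -0.8, -2.5]
gripper_width: 0.0167
```

```bash
python3 - <<'E'
from h import *
show(); to([.4832,.355,.0445])
E
```

```text
t 7.35 pos [0.4777 0.361  0.2538] x [-0.7691 -0.6391  0.0027] y [-0.6391  0.7691  0.0034] z [-0.0043  0.0009 -1.    ] F [-0.8208 -0.7961 -2.4619] w 0.0167 q [-0.6785  0.3947 -0.0782  1.6266  0.0294  1.1241  1.5007]
delta [-0.0063 -0.059   1.3952] spin  yawnow -2.44825337507747
```

Emit:
{"fn": "send_rows", "kwargs": {"targets": [{"gripper":0,"delta_pos":[-0.006,-0.059,0.25],"spin":0},{"gripper":0,"delta_pos":[-0.006,-0.059,0.5],"spin":0},{"gripper":0,"delta_pos":[-0.006,-0.059,0.75],"spin":0},{"gripper":0,"delta_pos":[-0.006,-0.059,1.0],"spin":0},{"gripper":0,"delta_pos":[-0.006,-0.059,1.0],"spin":0},{"gripper":0,"delta_pos":[-0.006,-0.059,1.0],"spin":0}]}}

```text
t: 7.95
tool_pos: [0.4838, 0.3534, 0.1038]
tool_rot: [1.063, -2.951, -0.002]
ft_force: [0.3, 0.2, -0.7]
gripper_width: 0.0168
```

```bash
python3 - <<'E'
from h import *
show(); to([.4832,.355,.0445])
E
```

```text
t 7.95 pos [0.4838 0.3534 0.1038] x [-0.7701 -0.6379  0.0046] y [-0.6378  0.7702  0.0028] z [-0.0053 -0.0007 -1.    ] F [ 0.2501  0.1869 -0.73  ] w 0.0168 q [-0.6661  0.5512 -0.0749  1.7854  0.0499  0.8113  1.498 ]
delta [-0.0055  0.0096  0.3953] spin  yawnow -2.449877350722028
```

Emit:
{"fn": "send_rows", "kwargs": {"targets": [{"gripper":0,"delta_pos":[-0.005,0.009,0.12],"spin":0},{"gripper":0,"delta_pos":[-0.005,0.009,0.24],"spin":0},{"gripper":0,"delta_pos":[-0.005,0.009,0.32],"spin":0},{"gripper":0,"delta_pos":[-0.005,0.009,0.35],"spin":0},{"gripper":0,"delta_pos":[-0.005,0.009,0.375],"spin":0},{"gripper":0,"delta_pos":[-0.005,0.009,0.395],"spin":0},{"gripper":0,"delta_pos":[-0.005,0.009,0.395],"spin":0},{"gripper":0,"delta_pos":[-0.005,0.009,0.395],"spin":0}]}}

```text
t: 8.75
tool_pos: [0.4835, 0.3551, 0.045]
tool_rot: [1.063, -2.951, -0.002]
ft_force: [0.1, -0.3, -2.1]
gripper_width: 0.017
```

Emit:
{"fn": "send_rows", "kwargs": {"targets": [{"gripper":0,"delta_pos":[0,0,0.004],"spin":0},{"gripper":0,"delta_pos":[0,0,0.008],"spin":0},{"gripper":0,"delta_pos":[0,0,0.008],"spin":0}]}}

```text
t: 9.05
tool_pos: [0.4836, 0.3553, 0.0443]
tool_rot: [1.064, -2.952, -0.003]
ft_force: [-2.4, -0.7, 4.1]
gripper_width: 0.0168
```

Emit:
{"fn": "send_rows", "kwargs": {"targets": [{"gripper":0.3,"delta_pos":[0,0,-0.005],"spin":0},{"gripper":0.6,"delta_pos":[0,0,-0.01],"spin":0},{"gripper":0.7,"delta_pos":[0,0,-0.01],"spin":0},{"gripper":0.7,"delta_pos":[0,0,-0.01],"spin":0},{"gripper":0.7,"delta_pos":[0,0,-0.2],"spin":0},{"gripper":0.7,"delta_pos":[0,0,-0.5],"spin":0},{"gripper":0.7,"delta_pos":[0,0,-0.8],"spin":0},{"gripper":0.7,"delta_pos":[0,0,-1],"spin":0}]}}

```text
t: 9.85
tool_pos: [0.4849, 0.3559, 0.1975]
tool_rot: [1.065, -2.954, -0.004]
ft_force: [0.6, 0.8, 0.6]
gripper_width: 0.0599
```

```bash
python3 - <<'E'
from h import *
show(); to([.5575,-.0753,.25],np.pi+.075); snap('side','s2',(170,110,370,260),4)
E
```

```text
t 9.85 pos [0.4849 0.3559 0.1975] x [-0.7701 -0.6379  0.0002] y [-0.6379  0.7701  0.003 ] z [-0.002   0.0022 -1.    ] F [0.5778 0.8227 0.6252] w 0.0599 q [-0.6655  0.4469 -0.0773  1.6933  0.036   1.0029  1.5079]
delta [ 1.4608 -2.5213 -0.3571] spin 0.39264422571119056 yawnow -2.449828546105428
```

View pics/s2.png

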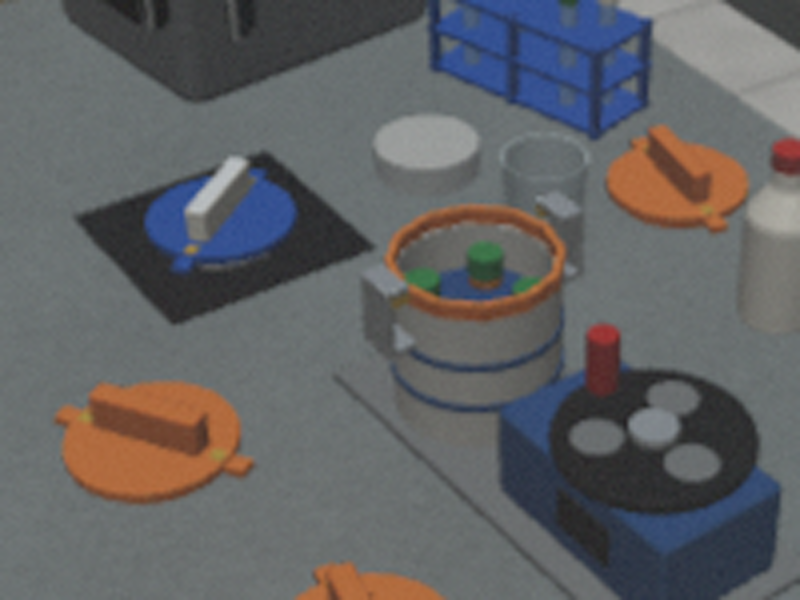

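The lid lies bar-up and centred on the mat. At least three green caps are visible in the pot, at (485,260), (422,280) and (527,287) in the crop. Next is the handwheel.

Emit:
{"fn": "send_rows", "kwargs": {"targets": [{"gripper":0.7,"delta_pos":[0.12,-0.21,-0.36],"spin":0},{"gripper":0.7,"delta_pos":[0.24,-0.42,-0.36],"spin":0},{"gripper":0.7,"delta_pos":[0.36,-0.63,-0.36],"spin":0},{"gripper":0.7,"delta_pos":[0.487,-0.84,-0.36],"spin":0},{"gripper":0.7,"delta_pos":[0.487,-0.84,-0.36],"spin":0}]}}

```text
t: 10.4
tool_pos: [0.5118, 0.2068, 0.2551]
tool_rot: [-1.052, 2.956, 0.003]
ft_force: [-0.6, -0.2, 0.8]
gripper_width: 0.0596
```

Emit:
{"fn": "send_rows", "kwargs": {"targets": [{"gripper":0.7,"delta_pos":[0.12,-0.21,0],"spin":0},{"gripper":0.7,"delta_pos":[0.24,-0.42,0],"spin":0},{"gripper":0.7,"delta_pos":[0.36,-0.63,0],"spin":0},{"gripper":0.7,"delta_pos":[0.487,-0.84,0],"spin":0},{"gripper":0.7,"delta_pos":[0.487,-0.84,0],"spin":0}]}}

```text
t: 10.9
tool_pos: [0.5353, 0.057, 0.2544]
tool_rot: [-1.041, 2.961, -0.001]
ft_force: [-0.3, -1.1, 0.8]
gripper_width: 0.0596
```

```bash
python3 - <<'E'
from h import *
show(); to([.5575,-.0753,.22],np.pi+.075)
E
```

```text
t 10.9 pos [0.5353 0.057  0.2544] x [-0.78   -0.6258 -0.0027] y [-0.6258  0.78   -0.0019] z [ 0.0033  0.0002 -1.    ] F [-0.2588 -1.1072  0.8467] w 0.0596 q [-0.2283  0.2888  0.0289  1.7833 -0.0088  1.0663  2.0505]
delta [ 0.4374 -0.7802  0.23  ] spin 0.3826838974559345 yawnow -2.465474193142456
```

Emit:
{"fn": "send_rows", "kwargs": {"targets": [{"gripper":0.7,"delta_pos":[0.14,-0.25,0],"spin":0.08},{"gripper":0.7,"delta_pos":[0.28,-0.5,0],"spin":0.16},{"gripper":0.7,"delta_pos":[0.437,-0.78,0.1],"spin":0.24},{"gripper":0.7,"delta_pos":[0.437,-0.78,0.23],"spin":0.32},{"gripper":0.7,"delta_pos":[0.437,-0.78,0.23],"spin":0.383},{"gripper":0.7,"delta_pos":[0.437,-0.78,0.23],"spin":0.383},{"gripper":0.7,"delta_pos":[0.437,-0.78,0.23],"spin":0.383}]}}

```text
t: 11.6
tool_pos: [0.5578, -0.0744, 0.22]
tool_rot: [-0.123, 3.136, 0.0]
ft_force: [1.0, -1.5, -0.7]
gripper_width: 0.0596
```

```bash
python3 - <<'E'
from h import *
show(); to([.5575,-.0753,.131],np.pi+.075); snap('wrist','w3',(170,50,470,350),2)
E
```

```text
t 11.6 pos [ 0.5578 -0.0744  0.22  ] x [-0.9969 -0.0784 -0.0035] y [-0.0784  0.9969  0.    ] z [ 0.0035  0.0003 -1.    ] F [ 1.0485 -1.5157 -0.6704] w 0.0596 q [-0.1112  0.3593  0.1995  1.7829 -0.0833  1.004   1.7697]
delta [ 0.0044 -0.0056  0.5933] spin 0.002238167204328977 yawnow -3.0630769487664797
```

View pics/w3.png

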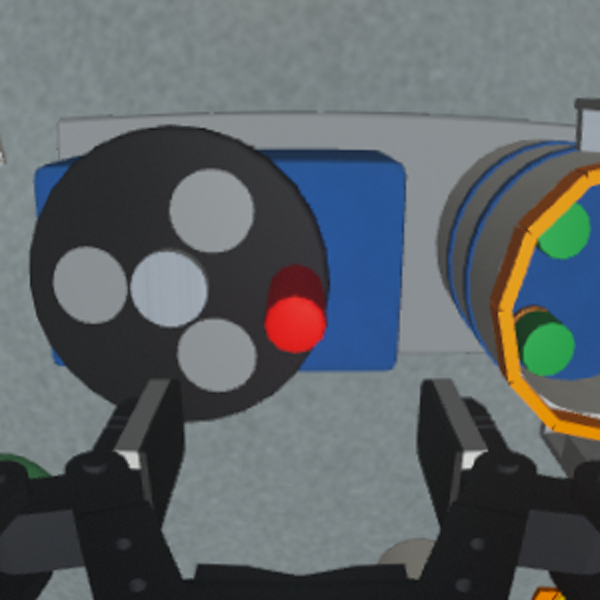

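The red grip, top at (295,325), sits between the pads. Descend and grip.

Emit:
{"fn": "send_rows", "kwargs": {"targets": [{"gripper":0.7,"delta_pos":[0.004,-0.006,0.2],"spin":0},{"gripper":0.7,"delta_pos":[0.004,-0.006,0.4],"spin":0},{"gripper":0.7,"delta_pos":[0.004,-0.006,0.59],"spin":0},{"gripper":0.7,"delta_pos":[0.004,-0.006,0.59],"spin":0},{"gripper":0.7,"delta_pos":[0.004,-0.006,0.59],"spin":0}]}}

```text
t: 12.15
tool_pos: [0.5579, -0.0752, 0.1323]
tool_rot: [-0.125, 3.135, 0.0]
ft_force: [1.1, -0.2, 0.7]
gripper_width: 0.0598
```

Emit:
{"fn": "send_rows", "kwargs": {"targets": [{"gripper":0,"delta_pos":[0,0,0],"spin":0},{"gripper":0,"delta_pos":[0,0,0],"spin":0},{"gripper":0,"delta_pos":[0,0,0],"spin":0},{"gripper":0,"delta_pos":[0,0,0],"spin":0},{"gripper":0,"delta_pos":[0,0,0],"spin":0},{"gripper":0,"delta_pos":[0,0,0],"spin":0}], "grip_force": 50}}

```text
t: 12.75
tool_pos: [0.559, -0.0761, 0.1341]
tool_rot: [-0.124, 3.132, -0.001]
ft_force: [-0.5, -1.8, 8.0]
gripper_width: 0.0208
```

```bash
python3 - <<'E'
from h import *
show()
s=st(); C=np.array([.5609,-.1276]); p=np.array(s['tool_pos'])[:2]; print(np.linalg.norm(p-C))
r=R.from_rotvec(s['tool_rot']).as_matrix()[:2,:2]
a0=np.arctan2(*(p-C)[::-1])
for k in range(1,33):
    a=a0-k*np.radians(11.5); q=C+np.linalg.norm(p-C)*np.array([np.cos(a),np.sin(a)]); print(k,(r.T@(q-p)/.15).round(3),(r.T@(q-C)/.15).round(3))
E
```

```text
t 12.75 pos [ 0.559  -0.0761  0.1341] x [-0.9968 -0.0792 -0.0068] y [-0.0792  0.9969 -0.001 ] z [ 0.0068 -0.0005 -1.    ] F [-0.5332 -1.7988  8.0383] w 0.0208 q [-0.0911  0.4586  0.1804  1.8747 -0.1097  0.8109  1.7963]
0.05150396178330786
1 [-0.068 -0.01 ] [-0.083  0.333]
2 [-0.133 -0.033] [-0.147  0.31 ]
3 [-0.192 -0.069] [-0.206  0.275]
4 [-0.242 -0.115] [-0.257  0.228]
5 [-0.283 -0.171] [-0.297  0.172]
6 [-0.311 -0.234] [-0.325  0.109]
7 [-0.326 -0.301] [-0.341  0.042]
8 [-0.328 -0.37 ] [-0.342 -0.026]
9 [-0.316 -0.437] [-0.33  -0.094]
10 [-0.29  -0.501] [-0.305 -0.158]
11 [-0.253 -0.559] [-0.267 -0.216]
12 [-0.204 -0.608] [-0.219 -0.265]
13 [-0.147 -0.646] [-0.162 -0.303]
14 [-0.083 -0.672] [-0.098 -0.329]
15 [-0.016 -0.685] [-0.03  -0.342]
16 [ 0.053 -0.684] [ 0.038 -0.341]
17 [ 0.12 -0.67] [ 0.106 -0.327]
18 [ 0.183 -0.642] [ 0.169 -0.299]
19 [ 0.239 -0.602] [ 0.225 -0.259]
20 [ 0.287 -0.552] [ 0.272 -0.209]
21 [ 0.323 -0.494] [ 0.308 -0.151]
22 [ 0.347 -0.429] [ 0.332 -0.086]
23 [ 0.357 -0.361] [ 0.343 -0.018]
24 [ 0.354 -0.293] [0.34 0.05]
25 [ 0.337 -0.226] [0.323 0.117]
26 [ 0.308 -0.164] [0.293 0.179]
27 [ 0.266 -0.109] [0.251 0.234]
28 [ 0.214 -0.064] [0.2   0.279]
29 [ 0.155 -0.03 ] [0.14  0.313]
30 [ 0.089 -0.008] [0.075 0.335]
31 [0.021 0.   ] [0.006 0.343]
32 [-0.048 -0.005] [-0.062  0.338]
```

Emit:
{"fn": "send_rows", "kwargs": {"targets": [{"gripper":0,"delta_pos":[-0.068,-0.01,0],"spin":0},{"gripper":0,"delta_pos":[-0.133,-0.033,0],"spin":0},{"gripper":0,"delta_pos":[-0.192,-0.069,0],"spin":0},{"gripper":0,"delta_pos":[-0.242,-0.115,0],"spin":0},{"gripper":0,"delta_pos":[-0.283,-0.171,0],"spin":0},{"gripper":0,"delta_pos":[-0.311,-0.234,0],"spin":0},{"gripper":0,"delta_pos":[-0.326,-0.301,0],"spin":0},{"gripper":0,"delta_pos":[-0.328,-0.37,0],"spin":0}]}}

```text
t: 13.55
tool_pos: [0.6144, -0.1247, 0.1345]
tool_rot: [-0.129, 3.129, 0.003]
ft_force: [6.9, 5.8, -10.2]
gripper_width: 0.0206
```

```bash
cat >> h.py <<'E'
def circ(n=8,step=11.5,off=0):
    s=st(); C=np.array([.5609,-.1276]); p=np.array(s['tool_pos'])[:2]; 
    r=R.from_rotvec(s['tool_rot']).as_matrix()[:2,:2]; a0=np.arctan2(*(p-C)[::-1])
    print('rad',np.linalg.norm(p-C),'turned',(np.pi/2+.0364-a0)%(2*np.pi),'z',s['tool_pos'][2],'F',np.array(s['ft_force']),s['gripper_width'])
    for k in range(1,n+1):
        a=a0-k*np.radians(step); q=C+.0520*np.array([np.cos(a),np.sin(a)]); print((r.T@(q-p)/.15).round(3).tolist())
E
python3 - <<'E'
from h import *
circ()
E
```

```text
rad 0.05360349294880838 turned 1.553198873348422 z 0.13447044575920794 F [  6.9004   5.8356 -10.2228] 0.020647710585022162
[0.02, -0.069]
[0.042, -0.134]
[0.077, -0.194]
[0.124, -0.246]
[0.179, -0.287]
[0.242, -0.317]
[0.31, -0.333]
[0.379, -0.336]
```

Emit:
{"fn": "send_rows", "kwargs": {"targets": [{"gripper":0,"delta_pos":[0.02,-0.069,0.008],"spin":0},{"gripper":0,"delta_pos":[0.042,-0.134,0.008],"spin":0},{"gripper":0,"delta_pos":[0.077,-0.194,0.008],"spin":0},{"gripper":0,"delta_pos":[0.124,-0.246,0.008],"spin":0},{"gripper":0,"delta_pos":[0.179,-0.287,0.008],"spin":0},{"gripper":0,"delta_pos":[0.242,-0.317,0.008],"spin":0},{"gripper":0,"delta_pos":[0.31,-0.333,0.008],"spin":0},{"gripper":0,"delta_pos":[0.379,-0.336,0.008],"spin":0}]}}

```text
t: 14.35
tool_pos: [0.5638, -0.1801, 0.1342]
tool_rot: [-0.129, 3.124, 0.001]
ft_force: [4.5, 1.8, 3.5]
gripper_width: 0.0204
```

```bash
python3 - <<'E'
from h import *
circ()
E
```

```text
rad 0.05261421893335166 turned 3.121923157171228 z 0.13422464525412411 F [4.5141 1.8292 3.4912] 0.020412700411863896
[0.069, 0.013]
[0.135, 0.035]
[0.195, 0.07]
[0.246, 0.116]
[0.288, 0.172]
[0.318, 0.235]
[0.334, 0.302]
[0.337, 0.372]
```

Emit:
{"fn": "send_rows", "kwargs": {"targets": [{"gripper":0,"delta_pos":[0.069,0.013,0],"spin":0},{"gripper":0,"delta_pos":[0.135,0.035,0],"spin":0},{"gripper":0,"delta_pos":[0.195,0.07,0],"spin":0},{"gripper":0,"delta_pos":[0.246,0.116,0],"spin":0},{"gripper":0,"delta_pos":[0.288,0.172,0],"spin":0},{"gripper":0,"delta_pos":[0.318,0.235,0],"spin":0},{"gripper":0,"delta_pos":[0.334,0.302,0],"spin":0},{"gripper":0,"delta_pos":[0.337,0.372,0],"spin":0}]}}

```text
t: 15.15
tool_pos: [0.5103, -0.1291, 0.1343]
tool_rot: [-0.128, 3.12, -0.001]
ft_force: [11.2, -4.5, -7.7]
gripper_width: 0.0209
```

```bash
python3 - <<'E'
from h import *
circ()
E
```

```text
rad 0.05057226314459337 turned 4.719254321874347 z 0.13433276702002644 F [11.2059 -4.461  -7.6543] 0.02086386787393743
[-0.001, 0.069]
[-0.025, 0.134]
[-0.062, 0.193]
[-0.109, 0.244]
[-0.166, 0.284]
[-0.23, 0.312]
[-0.298, 0.327]
[-0.367, 0.328]
```

Emit:
{"fn": "send_rows", "kwargs": {"targets": [{"gripper":0,"delta_pos":[-0.003,0.069,0],"spin":0},{"gripper":0,"delta_pos":[-0.028,0.134,0],"spin":0},{"gripper":0,"delta_pos":[-0.065,0.193,0],"spin":0},{"gripper":0,"delta_pos":[-0.112,0.244,0],"spin":0},{"gripper":0,"delta_pos":[-0.169,0.284,0],"spin":0},{"gripper":0,"delta_pos":[-0.233,0.312,0],"spin":0},{"gripper":0,"delta_pos":[-0.3,0.327,0],"spin":0},{"gripper":0,"delta_pos":[-0.367,0.328,0],"spin":0}]}}

```text
t: 15.95
tool_pos: [0.5584, -0.0762, 0.1343]
tool_rot: [-0.128, 3.126, -0.002]
ft_force: [-5.0, -4.4, -4.5]
gripper_width: 0.0207
```

```bash
python3 - <<'E'
from h import *
circ(3,3)
E
```

```text
rad 0.051496060174800615 turned 6.270931069770861 z 0.13434253060336457 F [-4.9785 -4.432  -4.4792] 0.02071114057699987
[-0.018, 0.002]
[-0.036, 0.0]
[-0.054, -0.003]
```

Push a little further to seat it on the stop, then release and rise.

Emit:
{"fn": "send_rows", "kwargs": {"targets": [{"gripper":0,"delta_pos":[-0.02,0,0],"spin":0},{"gripper":0,"delta_pos":[-0.04,0,0],"spin":0},{"gripper":0,"delta_pos":[-0.04,0,0],"spin":0},{"gripper":0,"delta_pos":[-0.04,0,0],"spin":0}]}}

```text
t: 16.35
tool_pos: [0.5594, -0.0762, 0.1341]
tool_rot: [-0.127, 3.135, -0.001]
ft_force: [-15.5, -0.6, 12.9]
gripper_width: 0.0205
```

Emit:
{"fn": "send_rows", "kwargs": {"targets": [{"gripper":0.3,"delta_pos":[0,0,0],"spin":0},{"gripper":0.6,"delta_pos":[0,0,0],"spin":0},{"gripper":0.7,"delta_pos":[0,0,0],"spin":0},{"gripper":0.7,"delta_pos":[0,0,-0.2],"spin":0},{"gripper":0.7,"delta_pos":[0,0,-0.5],"spin":0},{"gripper":0.7,"delta_pos":[0,0,-0.8],"spin":0},{"gripper":0.7,"delta_pos":[0,0,-0.9],"spin":0},{"gripper":0.7,"delta_pos":[0,0,-0.9],"spin":0}]}}

```text
t: 17.15
tool_pos: [0.5606, -0.0761, 0.2723]
tool_rot: [-0.127, 3.128, -0.002]
ft_force: [0.1, 0.1, -1.3]
gripper_width: 0.0596
```

```bash
python3 - <<'E'
from h import *
show(); circ(0); 
c=eyes.calibration('wrist'); print(c)
snap('wrist','w4',(150,60,550,360),2);snap('side','s4',(170,110,370,260),4)
E
```

```text
t 17.15 pos [ 0.5606 -0.0761  0.2723] x [-0.9967 -0.081  -0.0107] y [-0.081   0.9967 -0.0014] z [ 0.0108 -0.0006 -0.9999] F [ 0.0847  0.0998 -1.3336] w 0.0596 q [-0.1126  0.3131  0.2021  1.7108 -0.0692  1.1139  1.7617]
rad 0.05150525019598713 turned 0.03049460520198699 z 0.27227116576573507 F [ 0.0847  0.0998 -1.3336] 0.05955569826217973
{'mtx': array([[309.7069,   0.    , 319.9546],
       [  0.    , 309.7069, 194.7856],
       [  0.    ,   0.    ,   1.    ]]), 'R': array([[-0.0815,  0.9967, -0.0008],
       [ 0.9512,  0.078 ,  0.2985],
       [ 0.2976,  0.0236, -0.9544]]), 't': array([ 0.1208, -0.574 ,  0.2346])}
```

View pics/w4.png

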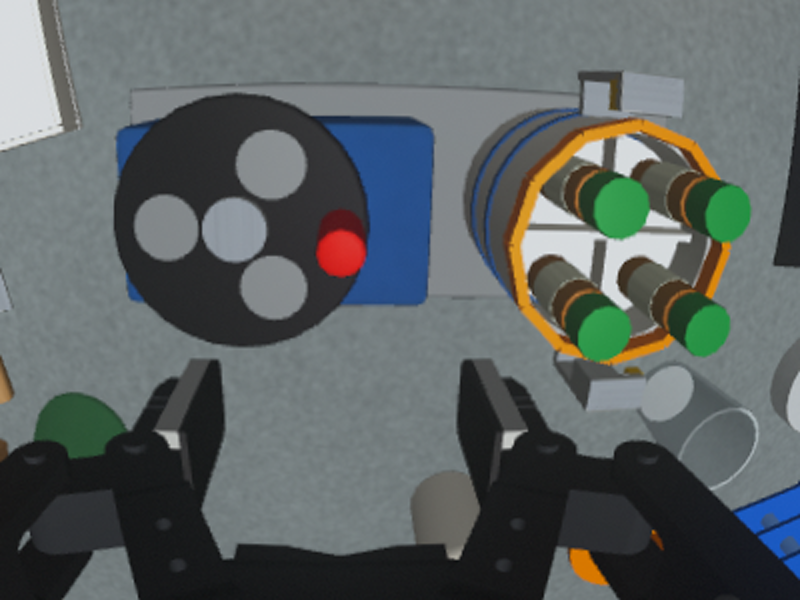

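View pics/s4.png

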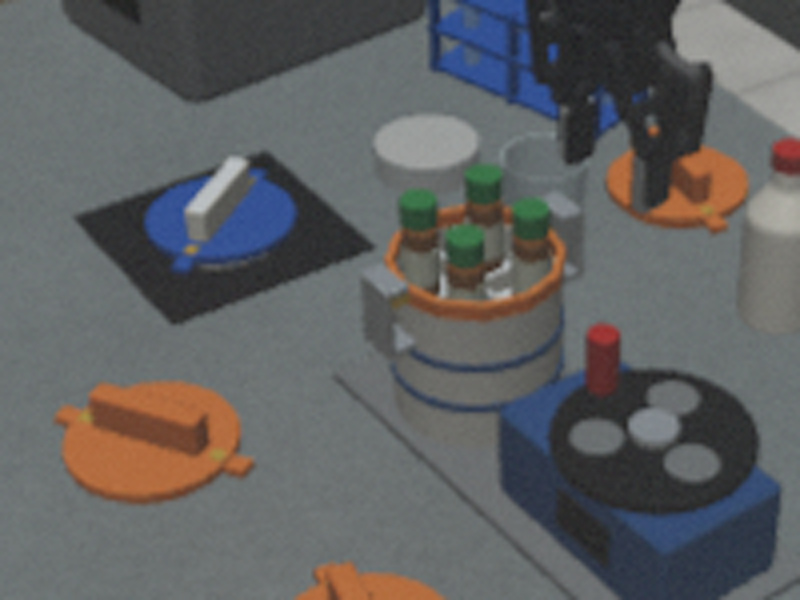

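The handwheel is fully wound: the red grip is back where it started and hit the stop. Four vials are raised. The lid is still on the mat. I'll locate the caps from the two views, and the tray by segmentation.

```bash
cat >> h.py <<'E'
def wray(c,uv):
    m=c['mtx']; d=np.array([(uv[0]-m[0,2])/m[0,0],(uv[1]-m[1,2])/m[1,1]]); th=np.hypot(*d)
    v=np.append(np.sin(th)*d/th,np.cos(th)); Rm=np.array(c['R']); return -Rm.T@c['t'],Rm.T@v
def tray(im=None):
    im=eyes.camera('top') if im is None else im
    hsv=cv2.cvtColor(im,cv2.COLOR_BGR2HSV); m=((hsv[...,2]>195)&(hsv[...,1]<30)).astype(np.uint8)*255
    m[:190]=0;m[320:]=0;m[:,:390]=0;m[:,525:]=0
    m=cv2.morphologyEx(m,cv2.MORPH_CLOSE,np.ones((9,9)))
    n,l,s,c=cv2.connectedComponentsWithStats(m); i=1+np.argmax(s[1:,4])
    cn,_=cv2.findContours((l==i).astype(np.uint8),0,2); 
    Q=np.array([atz(T,p,.030)[:2] for p in np.vstack(cn)[:,0].astype(float)]).astype(np.float32)
    return cv2.minAreaRect(Q)
E
python3 - <<'E'
from h import *
c=eyes.calibration('wrist')
W=[(620,207),(723,212),(604,333),(707,330)]; Sd=[(464,236),(418,200),(531,208),(484,177)]
A=np.array([.547,.0622]);y=.075;rr=np.array([[np.cos(y),-np.sin(y)],[np.sin(y),np.cos(y)]])
for w,s in zip(W,Sd):
    X,e=tri([wray(c,(150+w[0]/2-.25,60+w[1]/2-.25)),ray(S,(170+s[0]/4-.4,110+s[1]/4-.4))]); print(X,e[0], 'local',rr.T@(X[:2]-A))
for sx in(-1,1):
    for sy in(-1,1): print(sx,sy,A+rr@np.array([sx,sy])*.0269)
print(tray(cv2.imread('pics/top0_raw.png')),tray())
to([.547,.0622,.27],np.radians(139.3))
E
```

```text
[0.5187 0.0298 0.1722] 0.001056388701324912 local [-0.0307 -0.0302]
[0.514  0.0792 0.1743] 0.00020850849092109356 local [-0.0317  0.0194]
[0.5719 0.0339 0.1723] 0.0018070440237467292 local [ 0.0227 -0.0301]
[0.569  0.0883 0.1689] 0.0017401094786734415 local [0.0239 0.0244]
-1 -1 [0.5222 0.0334]
-1 1 [0.5182 0.087 ]
1 -1 [0.5758 0.0374]
1 1 [0.5718 0.091 ]
((0.4748190939426422, -0.3746040165424347), (0.1595059335231781, 0.20939111709594727), 15.280546188354492) ((0.515856146812439, -0.3946269750595093), (0.22961275279521942, 0.1505408138036728), 15.101322174072266)
delta [ 0.0009  0.9233 -0.0134] spin 0.5038976967884182 yawnow -3.060421007955829
```

Emit:
{"fn": "send_rows", "kwargs": {"targets": [{"gripper":0.6,"delta_pos":[0,0.25,0],"spin":0.08},{"gripper":0.6,"delta_pos":[0,0.5,0],"spin":0.16},{"gripper":0.6,"delta_pos":[0,0.75,0],"spin":0.24},{"gripper":0.6,"delta_pos":[0,0.92,0],"spin":0.32},{"gripper":0.6,"delta_pos":[0,0.92,0],"spin":0.4},{"gripper":0.6,"delta_pos":[0,0.92,0],"spin":0.48},{"gripper":0.6,"delta_pos":[0,0.92,0],"spin":0.505},{"gripper":0.6,"delta_pos":[0,0.92,0],"spin":0.505}]}}

```text
t: 18.1
tool_pos: [0.5465, 0.0618, 0.2665]
tool_rot: [1.095, 2.943, -0.001]
ft_force: [0.6, 0.3, 0.1]
gripper_width: 0.0513
```

```bash
python3 - <<'E'
from h import *
show(); c=eyes.calibration('wrist'); print(c['R'].tolist(),c['t'].tolist())
a=snap('wrist','w5'); b=snap('top','t5'); print(tray(b))
im=np.hstack([cv2.resize(a[90:290,220:420],(400,400),interpolation=cv2.INTER_CUBIC),cv2.resize(b[180:320,380:520],(400,400),interpolation=cv2.INTER_CUBIC)])
cv2.imwrite('pics/m5.png',im)
E
```

```text
t 18.1 pos [0.5465 0.0618 0.2665] x [-0.7569  0.6535 -0.0014] y [ 0.6535  0.7569 -0.0005] z [ 0.0007 -0.0013 -1.    ] F [0.6029 0.3337 0.1298] w 0.0513 q [-0.437   0.2993  0.2947  1.7538 -0.0946  1.1019  0.7467]
[[0.6531642135252776, 0.7572158387834693, -0.0008268405861044737], [0.7249450450657964, -0.6250117322080739, 0.2895082317254832], [0.2187034334537494, -0.18969583047002453, -0.9571751668831737]] [-0.4043850346971221, -0.3993892726429144, 0.28724604070790416]
((0.514512300491333, -0.3601211905479431), (0.24536751210689545, 0.21797052025794983), 15.22399616241455)
```

View pics/m5.png

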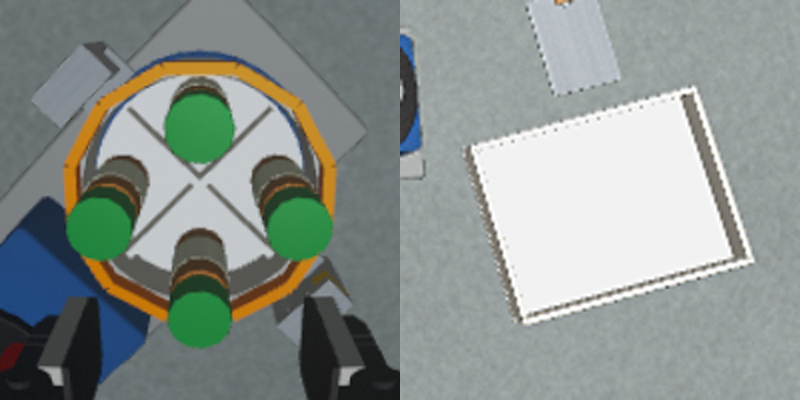

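Tray unmoved: corners in the right panel at (470,148), (693,90), (752,262), (521,322). My second segmentation had merged with the spatula. Caps in the left panel are at (200,128), (102,228), (300,228) and (200,318).

```bash
sed -i "s/np.ones((9,9))/np.ones((3,3))/" h.py; python3 - <<'E'
from h import *
c=eyes.calibration('wrist')
A=np.array([.547,.0622]);y=.075;rr=np.array([[np.cos(y),-np.sin(y)],[np.sin(y),np.cos(y)]])
V=[]
for w in [(200,128),(102,228),(300,228),(200,318)]:
    o,d=wray(c,(220+w[0]/2-.25,90+w[1]/2-.25)); X=o+d*(.171-o[2])/d[2]; V.append(X[:2]); print(X,'local',rr.T@(X[:2]-A))
print(np.mean(V,0))
print(tray(cv2.imread('pics/t5_raw.png')))
s=st(); r=R.from_rotvec(s['tool_rot'])
for v in V: print(r.inv().apply(np.append(v,.2665)-s['tool_pos'])/.15)
E
```

```text
[0.518  0.0873 0.171 ] local [-0.0271  0.0272]
[0.5225 0.0347 0.171 ] local [-0.0265 -0.0256]
[0.5712 0.0913 0.171 ] local [0.0263 0.0272]
[0.5751 0.0382 0.171 ] local [ 0.0262 -0.026 ]
[0.5467 0.0629]
((0.47370579838752747, -0.37196192145347595), (0.16021594405174255, 0.2167125642299652), 15.294257164001465)
[0.2569 0.0043 0.0024]
[ 0.0048 -0.242   0.0028]
[0.005  0.2559 0.0029]
[-0.2453  0.0045  0.0033]
```

Emit:
{"fn": "send_rows", "kwargs": {"targets": [{"gripper":0.6,"delta_pos":[-0.247,0.003,0],"spin":0},{"gripper":0.6,"delta_pos":[-0.247,0.003,0.1],"spin":0},{"gripper":0.6,"delta_pos":[-0.247,0.003,0.3],"spin":0},{"gripper":0.6,"delta_pos":[-0.247,0.003,0.5],"spin":0},{"gripper":0.6,"delta_pos":[-0.247,0.003,0.72],"spin":0},{"gripper":0.6,"delta_pos":[-0.247,0.003,0.72],"spin":0},{"gripper":0.6,"delta_pos":[-0.247,0.003,0.72],"spin":0}]}}

```text
t: 18.9
tool_pos: [0.5751, 0.0376, 0.1591]
tool_rot: [1.092, 2.945, -0.002]
ft_force: [-0.0, -0.5, 1.0]
gripper_width: 0.0512
```

Emit:
{"fn": "send_rows", "kwargs": {"targets": [{"gripper":0,"delta_pos":[0,0,0],"spin":0},{"gripper":0,"delta_pos":[0,0,0],"spin":0},{"gripper":0,"delta_pos":[0,0,0],"spin":0},{"gripper":0,"delta_pos":[0,0,0],"spin":0},{"gripper":0,"delta_pos":[0,0,0],"spin":0},{"gripper":0,"delta_pos":[0,0,0],"spin":0},{"gripper":0,"delta_pos":[0,0,0],"spin":0}], "grip_force": 30}}

```text
t: 19.6
tool_pos: [0.5762, 0.0375, 0.1607]
tool_rot: [1.091, 2.943, 0.001]
ft_force: [-0.1, -0.2, 7.1]
gripper_width: 0.0251
```

Emit:
{"fn": "send_rows", "kwargs": {"targets": [{"gripper":0,"delta_pos":[0,0,-0.1],"spin":0},{"gripper":0,"delta_pos":[0,0,-0.25],"spin":0},{"gripper":0,"delta_pos":[0,0,-0.45],"spin":0},{"gripper":0,"delta_pos":[0,0,-0.7],"spin":0},{"gripper":0,"delta_pos":[0,0,-0.7],"spin":0}]}}

```text
t: 20.1
tool_pos: [0.5784, 0.0376, 0.2713]
tool_rot: [1.089, 2.935, 0.008]
ft_force: [1.1, -0.3, -1.4]
gripper_width: 0.0253
```

```bash
python3 - <<'E'
from h import *
show(); to([.5219,-.4127,.264])
E
```

```text
t 20.1 pos [0.5784 0.0376 0.2713] x [-0.7581  0.6521 -0.0086] y [0.652  0.7582 0.0085] z [ 0.012   0.0008 -0.9999] F [ 1.0946 -0.2802 -1.3664] w 0.0253 q [-0.3865  0.3397  0.3094  1.6866 -0.1126  1.1208  0.8147]
delta [-1.6714 -2.522   0.0418] spin  yawnow 2.431248175001388
```

Emit:
{"fn": "send_rows", "kwargs": {"targets": [{"gripper":0,"delta_pos":[-0.14,-0.21,0],"spin":0},{"gripper":0,"delta_pos":[-0.28,-0.42,0],"spin":0},{"gripper":0,"delta_pos":[-0.42,-0.63,0],"spin":0},{"gripper":0,"delta_pos":[-0.557,-0.84,0],"spin":0},{"gripper":0,"delta_pos":[-0.557,-0.84,0],"spin":0}]}}

```text
t: 20.6
tool_pos: [0.5581, -0.1191, 0.2714]
tool_rot: [1.1, 2.929, 0.003]
ft_force: [1.1, 0.9, -0.2]
gripper_width: 0.0252
```

Emit:
{"fn": "send_rows", "kwargs": {"targets": [{"gripper":0,"delta_pos":[-0.14,-0.21,0],"spin":0},{"gripper":0,"delta_pos":[-0.28,-0.42,0],"spin":0},{"gripper":0,"delta_pos":[-0.42,-0.63,0],"spin":0},{"gripper":0,"delta_pos":[-0.557,-0.84,0],"spin":0},{"gripper":0,"delta_pos":[-0.557,-0.84,0],"spin":0}]}}

```text
t: 21.1
tool_pos: [0.5358, -0.2751, 0.2718]
tool_rot: [1.111, 2.924, -0.002]
ft_force: [-1.2, -0.5, -0.5]
gripper_width: 0.0249
```

```bash
python3 - <<'E'
from h import *
show(); to([.5219,-.4127,.264])
E
```

```text
t 21.1 pos [ 0.5358 -0.2751  0.2718] x [-0.7475  0.6642 -0.0129] y [0.6642 0.7476 0.0036] z [ 0.012  -0.0059 -0.9999] F [-1.2498 -0.4923 -0.4918] w 0.0249 q [ 0.0897  0.3846  0.416   1.6375 -0.1678  1.1414  1.3911]
delta [-0.5394 -0.7473  0.0565] spin  yawnow 2.4151295096414653
```

Emit:
{"fn": "send_rows", "kwargs": {"targets": [{"gripper":0,"delta_pos":[-0.13,-0.19,0],"spin":0},{"gripper":0,"delta_pos":[-0.27,-0.38,0],"spin":0},{"gripper":0,"delta_pos":[-0.4,-0.56,0],"spin":0},{"gripper":0,"delta_pos":[-0.54,-0.747,0.1],"spin":0},{"gripper":0,"delta_pos":[-0.54,-0.747,0.3],"spin":0},{"gripper":0,"delta_pos":[-0.54,-0.747,0.6],"spin":0},{"gripper":0,"delta_pos":[-0.54,-0.747,0.8],"spin":0},{"gripper":0,"delta_pos":[-0.54,-0.747,0.8],"spin":0}]}}

```text
t: 21.9
tool_pos: [0.5217, -0.4105, 0.1478]
tool_rot: [1.113, 2.932, 0.002]
ft_force: [-0.3, 0.0, -0.6]
gripper_width: 0.0251
```

```bash
python3 - <<'E'
from h import *
show(); to([.5219,-.4127,.0755])
E
```

```text
t 21.9 pos [ 0.5217 -0.4105  0.1478] x [-0.748   0.6637 -0.0046] y [0.6637 0.748  0.0031] z [ 0.0055 -0.0007 -1.    ] F [-0.2585  0.0034 -0.5955] w 0.0251 q [ 0.3364  0.6052  0.393   1.6136 -0.2705  0.9718  1.664 ]
delta [-0.0087 -0.0116  0.4823] spin  yawnow 2.4158324840069128
```

Emit:
{"fn": "send_rows", "kwargs": {"targets": [{"gripper":0,"delta_pos":[-0.008,-0.012,0.2],"spin":0},{"gripper":0,"delta_pos":[-0.008,-0.012,0.38],"spin":0},{"gripper":0,"delta_pos":[-0.008,-0.012,0.43],"spin":0},{"gripper":0,"delta_pos":[-0.008,-0.012,0.45],"spin":0},{"gripper":0,"delta_pos":[-0.008,-0.012,0.465],"spin":0},{"gripper":0,"delta_pos":[-0.008,-0.012,0.475],"spin":0},{"gripper":0,"delta_pos":[-0.008,-0.012,0.475],"spin":0},{"gripper":0,"delta_pos":[-0.008,-0.012,0.475],"spin":0}]}}

```text
t: 22.7
tool_pos: [0.5221, -0.4129, 0.0774]
tool_rot: [1.113, 2.931, 0.002]
ft_force: [-0.3, 0.3, 0.0]
gripper_width: 0.0251
```

Emit:
{"fn": "send_rows", "kwargs": {"targets": [{"gripper":0,"delta_pos":[0,0,0.005],"spin":0},{"gripper":0,"delta_pos":[0,0,0.008],"spin":0},{"gripper":0,"delta_pos":[0,0,0.008],"spin":0}]}}

```text
t: 23.0
tool_pos: [0.5221, -0.4129, 0.0762]
tool_rot: [1.113, 2.931, 0.002]
ft_force: [-0.5, 0.1, 0.1]
gripper_width: 0.0252
```

Emit:
{"fn": "send_rows", "kwargs": {"targets": [{"gripper":0,"delta_pos":[0,0,0.006],"spin":0},{"gripper":0,"delta_pos":[0,0,0.012],"spin":0},{"gripper":0,"delta_pos":[0,0,0.012],"spin":0}]}}

```text
t: 23.3
tool_pos: [0.5223, -0.4131, 0.0749]
tool_rot: [1.113, 2.93, 0.002]
ft_force: [-1.9, 1.3, 4.8]
gripper_width: 0.0248
```

```bash
python3 - <<'E'
from h import *
show(); snap('side','s6',(290,250,450,370),3);b=snap('top','t6');print(tray(b))
E
```

```text
t 23.3 pos [ 0.5223 -0.4131  0.0749] x [-0.7479  0.6638 -0.0063] y [0.6638 0.7479 0.0035] z [ 0.007  -0.0016 -1.    ] F [-1.9199  1.2791  4.8392] w 0.0248 q [ 0.3619  0.6894  0.3589  1.6642 -0.3094  0.8376  1.6978]
((0.4747772514820099, -0.374469131231308), (0.15949635207653046, 0.20910876989364624), 15.280549049377441)
```

View pics/s6.png

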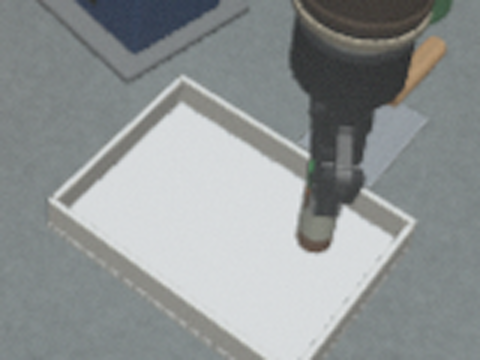

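The vial stands in the tray, with first contact at TCP z=0.075 as computed. Release, rise and go back for the next one.

Emit:
{"fn": "send_rows", "kwargs": {"targets": [{"gripper":0.35,"delta_pos":[0,0,0],"spin":0},{"gripper":0.4,"delta_pos":[0,0,0],"spin":0},{"gripper":0.5,"delta_pos":[0,0,0],"spin":0},{"gripper":0.5,"delta_pos":[0,0,-0.1],"spin":0},{"gripper":0.5,"delta_pos":[0,0,-0.3],"spin":0},{"gripper":0.5,"delta_pos":[0,0,-0.6],"spin":0},{"gripper":0.5,"delta_pos":[0,0,-0.9],"spin":0},{"gripper":0.5,"delta_pos":[0,0,-1],"spin":0}]}}

```text
t: 24.2
tool_pos: [0.5225, -0.4147, 0.2313]
tool_rot: [1.111, 2.923, -0.002]
ft_force: [0.8, -0.4, -0.2]
gripper_width: 0.0426
```

Emit:
{"fn": "send_rows", "kwargs": {"targets": [{"gripper":0.55,"delta_pos":[0.16,0.18,-0.13],"spin":0},{"gripper":0.55,"delta_pos":[0.33,0.37,-0.26],"spin":0},{"gripper":0.55,"delta_pos":[0.5,0.56,-0.26],"spin":0},{"gripper":0.55,"delta_pos":[0.66,0.743,-0.26],"spin":0},{"gripper":0.55,"delta_pos":[0.66,0.743,-0.26],"spin":0}]}}

```text
t: 24.7
tool_pos: [0.523, -0.2593, 0.2698]
tool_rot: [1.101, 2.927, 0.004]
ft_force: [-0.2, 0.2, -0.3]
gripper_width: 0.047
```

Emit:
{"fn": "send_rows", "kwargs": {"targets": [{"gripper":0.55,"delta_pos":[0.16,0.18,0],"spin":0},{"gripper":0.55,"delta_pos":[0.33,0.37,0],"spin":0},{"gripper":0.55,"delta_pos":[0.5,0.56,0],"spin":0},{"gripper":0.55,"delta_pos":[0.66,0.743,0],"spin":0},{"gripper":0.55,"delta_pos":[0.66,0.743,0],"spin":0}]}}

```text
t: 25.2
tool_pos: [0.5223, -0.1049, 0.2695]
tool_rot: [1.091, 2.932, 0.007]
ft_force: [0.3, -0.1, 0.2]
gripper_width: 0.047
```

```bash
python3 - <<'E'
from h import *
show(); to([.5222,.0341,.262],np.radians(139.3))
E
```

```text
t 25.2 pos [ 0.5223 -0.1049  0.2695] x [-0.7568  0.6536 -0.0105] y [0.6535 0.7568 0.009 ] z [ 0.0139 -0.0001 -0.9999] F [ 0.312  -0.056   0.2447] w 0.047 q [-0.1911  0.2617  0.3663  1.8038 -0.1077  1.0814  1.0717]
delta [0.6065 0.7006 0.0502] spin -0.001294579456447873 yawnow 2.4292101273731688
```

Emit:
{"fn": "send_rows", "kwargs": {"targets": [{"gripper":0.55,"delta_pos":[0.2,0.23,0],"spin":0},{"gripper":0.55,"delta_pos":[0.4,0.46,0],"spin":0},{"gripper":0.55,"delta_pos":[0.607,0.7,0],"spin":0},{"gripper":0.55,"delta_pos":[0.607,0.7,0],"spin":0},{"gripper":0.55,"delta_pos":[0.609,0.698,0.15],"spin":0},{"gripper":0.55,"delta_pos":[0.611,0.697,0.35],"spin":0},{"gripper":0.55,"delta_pos":[0.613,0.695,0.55],"spin":0},{"gripper":0.55,"delta_pos":[0.613,0.695,0.6],"spin":0}]}}

```text
t: 26.0
tool_pos: [0.5205, 0.0328, 0.1772]
tool_rot: [1.094, 2.935, 0.003]
ft_force: [-0.6, -0.4, 0.5]
gripper_width: 0.047
```

```bash
python3 - <<'E'
from h import *
show(); to([.5222,.0341,.159],np.radians(139.3))
E
```

```text
t 26.0 pos [0.5205 0.0328 0.1772] x [-0.7562  0.6543 -0.0082] y [0.6543 0.7562 0.0052] z [ 0.0096 -0.0014 -1.    ] F [-0.6407 -0.3938  0.4659] w 0.047 q [-0.3836  0.3434  0.2797  1.941  -0.1192  0.8637  0.8148]
delta [-0.0017  0.0133  0.1212] spin -0.0018791438434715131 yawnow 2.428291895781257
```

Emit:
{"fn": "send_rows", "kwargs": {"targets": [{"gripper":0.55,"delta_pos":[-0.001,0.013,0.08],"spin":0},{"gripper":0.55,"delta_pos":[-0.001,0.013,0.121],"spin":0},{"gripper":0.55,"delta_pos":[-0.001,0.013,0.121],"spin":0},{"gripper":0,"delta_pos":[-0.001,0.013,0.121],"spin":0},{"gripper":0,"delta_pos":[-0.001,0.013,0.121],"spin":0},{"gripper":0,"delta_pos":[-0.001,0.013,0.121],"spin":0},{"gripper":0,"delta_pos":[-0.001,0.013,0.121],"spin":0},{"gripper":0,"delta_pos":[-0.001,0.013,0.121],"spin":0}]}}

```text
t: 26.8
tool_pos: [0.5227, 0.0341, 0.1597]
tool_rot: [1.093, 2.934, 0.004]
ft_force: [-0.3, -0.8, 6.4]
gripper_width: 0.0252
```

Emit:
{"fn": "send_rows", "kwargs": {"targets": [{"gripper":0,"delta_pos":[0,0,0],"spin":0},{"gripper":0,"delta_pos":[0,0,0],"spin":0}]}}

```text
t: 27.0
tool_pos: [0.5226, 0.0342, 0.1598]
tool_rot: [1.093, 2.934, 0.005]
ft_force: [0.3, 0.4, 3.1]
gripper_width: 0.025
```

Emit:
{"fn": "send_rows", "kwargs": {"targets": [{"gripper":0,"delta_pos":[0,0,-0.1],"spin":0},{"gripper":0,"delta_pos":[0,0,-0.25],"spin":0},{"gripper":0,"delta_pos":[0,0,-0.45],"spin":0},{"gripper":0,"delta_pos":[0,0,-0.7],"spin":0},{"gripper":0,"delta_pos":[0,0,-0.7],"spin":0},{"gripper":0,"delta_pos":[0,0,-0.7],"spin":0}]}}

```text
t: 27.6
tool_pos: [0.5217, 0.0345, 0.2652]
tool_rot: [1.092, 2.933, 0.006]
ft_force: [0.1, -0.0, -1.0]
gripper_width: 0.0251
```

```bash
python3 - <<'E'
from h import *
show(); to([.4525,-.4317,.266])
E
```

```text
t 27.6 pos [0.5217 0.0345 0.2652] x [-0.7564  0.6541 -0.0098] y [0.654  0.7564 0.0078] z [ 0.0125 -0.0005 -0.9999] F [ 0.0871 -0.0297 -0.9865] w 0.0251 q [-0.4111  0.2471  0.3003  1.8275 -0.0804  1.0667  0.7765]
delta [-1.6839 -2.6525 -0.0093] spin  yawnow 2.428600328615824
```

Emit:
{"fn": "send_rows", "kwargs": {"targets": [{"gripper":0,"delta_pos":[-0.14,-0.22,0],"spin":0},{"gripper":0,"delta_pos":[-0.28,-0.44,0],"spin":0},{"gripper":0,"delta_pos":[-0.42,-0.66,0],"spin":0},{"gripper":0,"delta_pos":[-0.561,-0.884,0],"spin":0},{"gripper":0,"delta_pos":[-0.561,-0.884,0],"spin":0}]}}

```text
t: 28.1
tool_pos: [0.4963, -0.1269, 0.2639]
tool_rot: [1.105, 2.93, 0.001]
ft_force: [0.6, 0.2, -0.5]
gripper_width: 0.0254
```

Emit:
{"fn": "send_rows", "kwargs": {"targets": [{"gripper":0,"delta_pos":[-0.14,-0.22,0],"spin":0},{"gripper":0,"delta_pos":[-0.28,-0.44,0],"spin":0},{"gripper":0,"delta_pos":[-0.42,-0.66,0],"spin":0},{"gripper":0,"delta_pos":[-0.561,-0.884,0],"spin":0},{"gripper":0,"delta_pos":[-0.561,-0.884,0],"spin":0}]}}

```text
t: 28.6
tool_pos: [0.4693, -0.2874, 0.263]
tool_rot: [1.117, 2.927, -0.004]
ft_force: [0.0, 0.0, -0.2]
gripper_width: 0.0251
```

```bash
python3 - <<'E'
from h import *
show(); to([.4525,-.4317,.266]); to([.4525,-.4317,.15]); print(tray(snap('top','t7')))
E
```

```text
t 28.6 pos [ 0.4693 -0.2874  0.263 ] x [-0.7458  0.6661 -0.0092] y [0.6662 0.7458 0.0009] z [ 0.0074 -0.0055 -1.    ] F [ 0.0336  0.0212 -0.238 ] w 0.0251 q [ 0.0955  0.3075  0.466   1.7752 -0.1534  1.0855  1.4549]
delta [-0.5578 -0.792  -0.0157] spin  yawnow 2.412541061751872
delta [-0.5507 -0.7927  0.7576] spin  yawnow 2.412541061751872
((0.4684310853481293, -0.351239949464798), (0.15945787727832794, 0.16094782948493958), 15.280549049377441)
```

Emit:
{"fn": "send_rows", "kwargs": {"targets": [{"gripper":0,"delta_pos":[-0.14,-0.2,0],"spin":0},{"gripper":0,"delta_pos":[-0.28,-0.4,0],"spin":0},{"gripper":0,"delta_pos":[-0.42,-0.6,0],"spin":0},{"gripper":0,"delta_pos":[-0.558,-0.792,0.1],"spin":0},{"gripper":0,"delta_pos":[-0.556,-0.792,0.3],"spin":0},{"gripper":0,"delta_pos":[-0.554,-0.792,0.6],"spin":0},{"gripper":0,"delta_pos":[-0.551,-0.792,0.8],"spin":0},{"gripper":0,"delta_pos":[-0.551,-0.792,0.8],"spin":0}]}}

```text
t: 29.45
tool_pos: [0.4526, -0.4243, 0.1378]
tool_rot: [-1.114, -2.937, -0.005]
ft_force: [-0.3, -0.4, -0.8]
gripper_width: 0.0253
```

```bash
python3 - <<'E'
from h import *
show(); to([.4525,-.4317,.0742])
E
```

```text
t 29.45 pos [ 0.4526 -0.4243  0.1378] x [-0.7485  0.6631  0.0021] y [0.6631 0.7485 0.0027] z [ 0.0002  0.0034 -1.    ] F [-0.291  -0.4046 -0.7578] w 0.0253 q [ 0.3733  0.5621  0.4394  1.7362 -0.2944  0.911   1.7819]
delta [-0.0331 -0.0383  0.424 ] spin  yawnow 2.416664554270741
```

Emit:
{"fn": "send_rows", "kwargs": {"targets": [{"gripper":0,"delta_pos":[-0.033,-0.038,0.15],"spin":0},{"gripper":0,"delta_pos":[-0.033,-0.038,0.32],"spin":0},{"gripper":0,"delta_pos":[-0.033,-0.038,0.37],"spin":0},{"gripper":0,"delta_pos":[-0.033,-0.038,0.39],"spin":0},{"gripper":0,"delta_pos":[-0.033,-0.038,0.405],"spin":0},{"gripper":0,"delta_pos":[-0.033,-0.038,0.417],"spin":0},{"gripper":0,"delta_pos":[-0.033,-0.038,0.424],"spin":0},{"gripper":0,"delta_pos":[-0.033,-0.038,0.424],"spin":0}]}}

```text
t: 30.25
tool_pos: [0.4527, -0.4318, 0.0747]
tool_rot: [-1.114, -2.937, -0.005]
ft_force: [1.0, 0.6, -0.4]
gripper_width: 0.0249
```

Emit:
{"fn": "send_rows", "kwargs": {"targets": [{"gripper":0,"delta_pos":[0,0,0.004],"spin":0},{"gripper":0,"delta_pos":[0,0,0.01],"spin":0},{"gripper":0,"delta_pos":[0,0,0.01],"spin":0}]}}

```text
t: 30.55
tool_pos: [0.453, -0.432, 0.0739]
tool_rot: [1.114, 2.937, 0.005]
ft_force: [-1.8, 0.6, 5.4]
gripper_width: 0.025
```

Emit:
{"fn": "send_rows", "kwargs": {"targets": [{"gripper":0.35,"delta_pos":[0,0,0],"spin":0},{"gripper":0.4,"delta_pos":[0,0,0],"spin":0},{"gripper":0.5,"delta_pos":[0,0,0],"spin":0},{"gripper":0.5,"delta_pos":[0,0,-0.1],"spin":0},{"gripper":0.5,"delta_pos":[0,0,-0.3],"spin":0},{"gripper":0.5,"delta_pos":[0,0,-0.6],"spin":0},{"gripper":0.5,"delta_pos":[0,0,-0.9],"spin":0},{"gripper":0.5,"delta_pos":[0,0,-1],"spin":0}]}}

```text
t: 31.35
tool_pos: [0.4537, -0.4344, 0.2301]
tool_rot: [1.112, 2.93, 0.001]
ft_force: [0.1, -0.1, -0.2]
gripper_width: 0.0427
```

Emit:
{"fn": "send_rows", "kwargs": {"targets": [{"gripper":0.55,"delta_pos":[0.12,0.2,-0.13],"spin":0},{"gripper":0.55,"delta_pos":[0.25,0.4,-0.24],"spin":0},{"gripper":0.55,"delta_pos":[0.37,0.6,-0.24],"spin":0},{"gripper":0.55,"delta_pos":[0.5,0.8,-0.24],"spin":0},{"gripper":0.55,"delta_pos":[0.5,0.8,-0.24],"spin":0}]}}

```text
t: 31.85
tool_pos: [0.4786, -0.2893, 0.2668]
tool_rot: [1.103, 2.933, 0.006]
ft_force: [0.0, 0.4, 0.2]
gripper_width: 0.047
```

Emit:
{"fn": "send_rows", "kwargs": {"targets": [{"gripper":0.55,"delta_pos":[0.12,0.2,0],"spin":0},{"gripper":0.55,"delta_pos":[0.25,0.4,0],"spin":0},{"gripper":0.55,"delta_pos":[0.37,0.6,0],"spin":0},{"gripper":0.55,"delta_pos":[0.5,0.8,0],"spin":0},{"gripper":0.55,"delta_pos":[0.5,0.8,0],"spin":0}]}}

```text
t: 32.35
tool_pos: [0.5022, -0.1448, 0.2677]
tool_rot: [1.093, 2.937, 0.009]
ft_force: [-0.0, -0.4, 0.7]
gripper_width: 0.0473
```

Emit:
{"fn": "send_rows", "kwargs": {"targets": [{"gripper":0.55,"delta_pos":[0.12,0.2,0],"spin":0},{"gripper":0.55,"delta_pos":[0.25,0.4,0],"spin":0},{"gripper":0.55,"delta_pos":[0.37,0.6,0],"spin":0},{"gripper":0.55,"delta_pos":[0.5,0.8,0],"spin":0},{"gripper":0.55,"delta_pos":[0.5,0.8,0],"spin":0}]}}

```text
t: 32.85
tool_pos: [0.5246, -0.0003, 0.2688]
tool_rot: [1.084, 2.941, 0.012]
ft_force: [-0.1, -0.3, -0.3]
gripper_width: 0.0472
```

```bash
python3 - <<'E'
from h import *
show(); to([.5180,.0872,.265],np.radians(139.3)); to([.5180,.0872,.175]); im=snap('top','t8'); print(tray(im))
E
```

```text
t 32.85 pos [ 0.5246 -0.0003  0.2688] x [-0.7609  0.6489 -0.0043] y [0.6488 0.7609 0.0099] z [ 0.0097  0.0048 -0.9999] F [-0.1034 -0.2951 -0.2512] w 0.0472 q [-0.375   0.2497  0.3453  1.8189 -0.1     1.0794  0.8716]
delta [0.4118 0.4151 0.0279] spin 0.0026725254824095986 yawnow 2.435441641239136
delta [0.4144 0.4092 0.6278] spin  yawnow 2.435441641239136
((0.4735327363014221, -0.37132906913757324), (0.16021594405174255, 0.21802470088005066), 15.294257164001465)
```

Emit:
{"fn": "send_rows", "kwargs": {"targets": [{"gripper":0.55,"delta_pos":[0.2,0.2,0],"spin":0},{"gripper":0.55,"delta_pos":[0.41,0.415,0],"spin":0},{"gripper":0.55,"delta_pos":[0.412,0.415,0],"spin":0},{"gripper":0.55,"delta_pos":[0.412,0.415,0.05],"spin":0},{"gripper":0.55,"delta_pos":[0.413,0.412,0.25],"spin":0},{"gripper":0.55,"delta_pos":[0.414,0.41,0.45],"spin":0},{"gripper":0.55,"delta_pos":[0.414,0.409,0.6],"spin":0},{"gripper":0.55,"delta_pos":[0.414,0.409,0.6],"spin":0}]}}

```text
t: 33.7
tool_pos: [0.5162, 0.0808, 0.1764]
tool_rot: [1.094, 2.941, 0.003]
ft_force: [-0.3, 0.1, 0.3]
gripper_width: 0.047
```

```bash
python3 - <<'E'
from h import *
show(); to([.5180,.0872,.159])
E
```

```text
t 33.7 pos [0.5162 0.0808 0.1764] x [-0.7569  0.6535 -0.0032] y [0.6535 0.7569 0.0033] z [ 0.0046  0.0004 -1.    ] F [-0.3484  0.1201  0.2569] w 0.047 q [-0.4788  0.3487  0.2865  1.9362 -0.1261  0.8692  0.731 ]
delta [0.0193 0.0399 0.116 ] spin  yawnow 2.4293380159457505
```

Emit:
{"fn": "send_rows", "kwargs": {"targets": [{"gripper":0.55,"delta_pos":[0.019,0.04,0.02],"spin":0},{"gripper":0.55,"delta_pos":[0.019,0.04,0.08],"spin":0},{"gripper":0.55,"delta_pos":[0.019,0.04,0.116],"spin":0},{"gripper":0.55,"delta_pos":[0.019,0.04,0.116],"spin":0},{"gripper":0.55,"delta_pos":[0.019,0.04,0.116],"spin":0}]}}

```text
t: 34.2
tool_pos: [0.5181, 0.0871, 0.1592]
tool_rot: [1.094, 2.94, 0.003]
ft_force: [-0.6, -0.5, 0.1]
gripper_width: 0.0469
```

Emit:
{"fn": "send_rows", "kwargs": {"targets": [{"gripper":0,"delta_pos":[0,0,0],"spin":0},{"gripper":0,"delta_pos":[0,0,0],"spin":0},{"gripper":0,"delta_pos":[0,0,0],"spin":0},{"gripper":0,"delta_pos":[0,0,0],"spin":0},{"gripper":0,"delta_pos":[0,0,0],"spin":0},{"gripper":0,"delta_pos":[0,0,0],"spin":0},{"gripper":0,"delta_pos":[0,0,0],"spin":0}]}}

```text
t: 34.9
tool_pos: [0.5185, 0.0872, 0.1596]
tool_rot: [1.094, 2.94, 0.004]
ft_force: [-0.4, 0.3, 5.9]
gripper_width: 0.0248
```

Emit:
{"fn": "send_rows", "kwargs": {"targets": [{"gripper":0,"delta_pos":[0,0,-0.1],"spin":0},{"gripper":0,"delta_pos":[0,0,-0.25],"spin":0},{"gripper":0,"delta_pos":[0,0,-0.45],"spin":0},{"gripper":0,"delta_pos":[0,0,-0.7],"spin":0},{"gripper":0,"delta_pos":[0,0,-0.7],"spin":0},{"gripper":0,"delta_pos":[0,0,-0.7],"spin":0}]}}

```text
t: 35.5
tool_pos: [0.518, 0.0872, 0.2648]
tool_rot: [1.093, 2.939, 0.005]
ft_force: [-0.8, -0.3, -0.4]
gripper_width: 0.0253
```

```bash
python3 - <<'E'
from h import *
show(); to([.4955,-.3163,.266],np.radians(139.3)); im=snap('top','t9'); print(tray(im))
E
```

```text
t 35.5 pos [0.518  0.0872 0.2648] x [-0.757   0.6534 -0.0042] y [0.6534 0.757  0.0052] z [ 0.0066  0.0012 -1.    ] F [-0.8483 -0.3267 -0.3898] w 0.0253 q [-0.5134  0.2552  0.3065  1.8184 -0.0865  1.0742  0.6833]
delta [-1.6443 -2.1342 -0.0119] spin -0.0011047273489926356 yawnow 2.4295083463661937
((0.47370579838752747, -0.37196192145347595), (0.16021594405174255, 0.2167125642299652), 15.294257164001465)
```

Emit:
{"fn": "send_rows", "kwargs": {"targets": [{"gripper":0,"delta_pos":[-0.14,-0.18,0],"spin":0},{"gripper":0,"delta_pos":[-0.28,-0.36,0],"spin":0},{"gripper":0,"delta_pos":[-0.42,-0.54,0],"spin":0},{"gripper":0,"delta_pos":[-0.55,-0.711,0],"spin":0},{"gripper":0,"delta_pos":[-0.55,-0.711,0],"spin":0}]}}

```text
t: 36.05
tool_pos: [0.5086, -0.0527, 0.2625]
tool_rot: [1.104, 2.938, -0.001]
ft_force: [0.0, 0.5, -0.4]
gripper_width: 0.0251
```

Emit:
{"fn": "send_rows", "kwargs": {"targets": [{"gripper":0,"delta_pos":[-0.14,-0.18,0],"spin":0},{"gripper":0,"delta_pos":[-0.28,-0.36,0],"spin":0},{"gripper":0,"delta_pos":[-0.42,-0.54,0],"spin":0},{"gripper":0,"delta_pos":[-0.55,-0.711,0],"spin":0},{"gripper":0,"delta_pos":[-0.55,-0.711,0],"spin":0}]}}

```text
t: 36.55
tool_pos: [0.4988, -0.1917, 0.2616]
tool_rot: [1.114, 2.936, -0.006]
ft_force: [-0.1, 0.5, -0.1]
gripper_width: 0.0252
```

Emit:
{"fn": "send_rows", "kwargs": {"targets": [{"gripper":0,"delta_pos":[-0.14,-0.18,0],"spin":0},{"gripper":0,"delta_pos":[-0.28,-0.36,0],"spin":0},{"gripper":0,"delta_pos":[-0.42,-0.54,0],"spin":0},{"gripper":0,"delta_pos":[-0.55,-0.711,0],"spin":0},{"gripper":0,"delta_pos":[-0.55,-0.711,0],"spin":0},{"gripper":0,"delta_pos":[-0.55,-0.711,0],"spin":0}]}}

```text
t: 37.15
tool_pos: [0.4894, -0.3257, 0.2607]
tool_rot: [-1.116, -2.935, 0.005]
ft_force: [0.2, 0.5, -1.1]
gripper_width: 0.0253
```

```bash
python3 - <<'E'
from h import *
show(); to([.4955,-.3163,.266]); to([.4955,-.3163,.125]); 
E
```

```text
t 37.15 pos [ 0.4894 -0.3257  0.2607] x [-0.7476  0.6642  0.    ] y [ 0.6642  0.7476 -0.0034] z [-0.0023 -0.0025 -1.    ] F [ 0.1799  0.5299 -1.0879] w 0.0253 q [ 0.1452  0.3841  0.4876  1.6813 -0.1921  1.1251  1.5302]
delta [ 0.0114  0.0737 -0.0355] spin  yawnow 2.4152013545378823
delta [0.0114 0.0769 0.9045] spin  yawnow 2.4152013545378823
```

Emit:
{"fn": "send_rows", "kwargs": {"targets": [{"gripper":0,"delta_pos":[0.011,0.075,0.1],"spin":0},{"gripper":0,"delta_pos":[0.011,0.075,0.3],"spin":0},{"gripper":0,"delta_pos":[0.011,0.076,0.55],"spin":0},{"gripper":0,"delta_pos":[0.011,0.077,0.8],"spin":0},{"gripper":0,"delta_pos":[0.011,0.077,1.0],"spin":0},{"gripper":0,"delta_pos":[0.011,0.077,1.0],"spin":0},{"gripper":0,"delta_pos":[0.011,0.077,1.0],"spin":0}]}}

```text
t: 37.85
tool_pos: [0.4958, -0.315, 0.1107]
tool_rot: [-1.113, -2.935, 0.004]
ft_force: [0.1, -0.4, 0.4]
gripper_width: 0.0252
```

```bash
python3 - <<'E'
from h import *
show(); to([.4955,-.3163,.0740])
E
```

```text
t 37.85 pos [ 0.4958 -0.315   0.1107] x [-0.7485  0.6631  0.0016] y [ 0.6631  0.7485 -0.0034] z [-0.0034 -0.0015 -1.    ] F [ 0.0828 -0.3934  0.4222] w 0.0252 q [ 0.1835  0.5472  0.4164  1.8431 -0.2895  0.8136  1.5928]
delta [-0.0045 -0.0071  0.2447] spin  yawnow 2.416582721669621
```

Emit:
{"fn": "send_rows", "kwargs": {"targets": [{"gripper":0,"delta_pos":[-0.005,-0.007,0.12],"spin":0},{"gripper":0,"delta_pos":[-0.005,-0.007,0.18],"spin":0},{"gripper":0,"delta_pos":[-0.005,-0.007,0.205],"spin":0},{"gripper":0,"delta_pos":[-0.005,-0.007,0.22],"spin":0},{"gripper":0,"delta_pos":[-0.005,-0.007,0.232],"spin":0},{"gripper":0,"delta_pos":[-0.005,-0.007,0.242],"spin":0},{"gripper":0,"delta_pos":[-0.005,-0.007,0.242],"spin":0},{"gripper":0,"delta_pos":[-0.005,-0.007,0.242],"spin":0}]}}

```text
t: 38.65
tool_pos: [0.4956, -0.3164, 0.0746]
tool_rot: [-1.113, -2.935, 0.004]
ft_force: [0.2, -0.2, 0.5]
gripper_width: 0.0252
```

Emit:
{"fn": "send_rows", "kwargs": {"targets": [{"gripper":0,"delta_pos":[0,0,0.005],"spin":0},{"gripper":0,"delta_pos":[0,0,0.012],"spin":0},{"gripper":0,"delta_pos":[0,0,0.012],"spin":0}]}}

```text
t: 38.95
tool_pos: [0.4959, -0.3168, 0.0737]
tool_rot: [-1.114, -2.936, 0.004]
ft_force: [-2.1, 1.0, 8.3]
gripper_width: 0.0253
```

Emit:
{"fn": "send_rows", "kwargs": {"targets": [{"gripper":0.35,"delta_pos":[0,0,0],"spin":0},{"gripper":0.4,"delta_pos":[0,0,0],"spin":0},{"gripper":0.5,"delta_pos":[0,0,0],"spin":0},{"gripper":0.5,"delta_pos":[0,0,-0.1],"spin":0},{"gripper":0.5,"delta_pos":[0,0,-0.3],"spin":0},{"gripper":0.5,"delta_pos":[0,0,-0.6],"spin":0},{"gripper":0.5,"delta_pos":[0,0,-0.9],"spin":0},{"gripper":0.5,"delta_pos":[0,0,-1],"spin":0}]}}

```text
t: 39.75
tool_pos: [0.4976, -0.3181, 0.2295]
tool_rot: [1.114, 2.932, -0.005]
ft_force: [0.3, 0.2, -0.8]
gripper_width: 0.0427
```

Emit:
{"fn": "send_rows", "kwargs": {"targets": [{"gripper":0.55,"delta_pos":[0.12,0.2,-0.13],"spin":0},{"gripper":0.55,"delta_pos":[0.25,0.4,-0.24],"spin":0},{"gripper":0.55,"delta_pos":[0.37,0.62,-0.24],"spin":0},{"gripper":0.55,"delta_pos":[0.5,0.83,-0.24],"spin":0},{"gripper":0.55,"delta_pos":[0.5,0.83,-0.24],"spin":0}]}}

```text
t: 40.25
tool_pos: [0.5254, -0.1689, 0.2657]
tool_rot: [1.102, 2.936, -0.001]
ft_force: [-0.2, -0.4, -0.4]
gripper_width: 0.0468
```

Emit:
{"fn": "send_rows", "kwargs": {"targets": [{"gripper":0.55,"delta_pos":[0.12,0.2,0],"spin":0},{"gripper":0.55,"delta_pos":[0.25,0.4,0],"spin":0},{"gripper":0.55,"delta_pos":[0.37,0.62,0],"spin":0},{"gripper":0.55,"delta_pos":[0.5,0.83,0],"spin":0},{"gripper":0.55,"delta_pos":[0.5,0.83,0],"spin":0}]}}

```text
t: 40.75
tool_pos: [0.5515, -0.0199, 0.2659]
tool_rot: [1.091, 2.941, 0.003]
ft_force: [0.3, -0.6, 0.4]
gripper_width: 0.0469
```

```bash
python3 - <<'E'
from h import *
show(); to([.5714,.0912,.265],np.radians(139.3)); to([.5714,.0912,.178])
E
```

```text
t 40.75 pos [ 0.5515 -0.0199  0.2659] x [-0.7579  0.6524 -0.0039] y [0.6524 0.7579 0.0036] z [ 0.0053  0.0001 -1.    ] F [ 0.3493 -0.5864  0.3925] w 0.0469 q [-0.3629  0.305   0.3953  1.76   -0.1306  1.097   0.9352]
delta [0.3827 0.6478 0.0071] spin -0.0002308322932598315 yawnow 2.430881057509743
delta [0.385  0.6458 0.587 ] spin  yawnow 2.430881057509743
```

Emit:
{"fn": "send_rows", "kwargs": {"targets": [{"gripper":0.55,"delta_pos":[0.13,0.22,0],"spin":0},{"gripper":0.55,"delta_pos":[0.26,0.44,0],"spin":0},{"gripper":0.55,"delta_pos":[0.383,0.648,0],"spin":0},{"gripper":0.55,"delta_pos":[0.383,0.648,0],"spin":0},{"gripper":0.55,"delta_pos":[0.383,0.648,0.05],"spin":0},{"gripper":0.55,"delta_pos":[0.384,0.647,0.25],"spin":0},{"gripper":0.55,"delta_pos":[0.385,0.646,0.45],"spin":0},{"gripper":0.55,"delta_pos":[0.385,0.646,0.5],"spin":0}]}}

```text
t: 41.55
tool_pos: [0.5694, 0.0888, 0.1883]
tool_rot: [1.096, 2.943, -0.002]
ft_force: [-0.8, -0.2, -0.0]
gripper_width: 0.0468
```

```bash
python3 - <<'E'
from h import *
show(); to([.5714,.0912,.159])
E
```

```text
t 41.55 pos [0.5694 0.0888 0.1883] x [-0.7563  0.6542 -0.0018] y [ 0.6542  0.7563 -0.001 ] z [ 0.0007 -0.0019 -1.    ] F [-0.7848 -0.2008 -0.0109] w 0.0468 q [-0.4934  0.4228  0.3381  1.7938 -0.1653  0.9525  0.7709]
delta [0.0003 0.021  0.1955] spin  yawnow 2.428469220195118
```

Emit:
{"fn": "send_rows", "kwargs": {"targets": [{"gripper":0.55,"delta_pos":[0,0.021,0.06],"spin":0},{"gripper":0.55,"delta_pos":[0,0.021,0.14],"spin":0},{"gripper":0.55,"delta_pos":[0,0.021,0.195],"spin":0},{"gripper":0.55,"delta_pos":[0,0.021,0.195],"spin":0},{"gripper":0.55,"delta_pos":[0,0.021,0.195],"spin":0}]}}

```text
t: 42.05
tool_pos: [0.5717, 0.0911, 0.1594]
tool_rot: [1.096, 2.942, -0.002]
ft_force: [0.9, -0.6, -0.5]
gripper_width: 0.0467
```

Emit:
{"fn": "send_rows", "kwargs": {"targets": [{"gripper":0,"delta_pos":[0,0,0],"spin":0},{"gripper":0,"delta_pos":[0,0,0],"spin":0},{"gripper":0,"delta_pos":[0,0,0],"spin":0},{"gripper":0,"delta_pos":[0,0,0],"spin":0},{"gripper":0,"delta_pos":[0,0,0],"spin":0},{"gripper":0,"delta_pos":[0,0,0],"spin":0},{"gripper":0,"delta_pos":[0,0,0],"spin":0}]}}

```text
t: 42.75
tool_pos: [0.5721, 0.0912, 0.16]
tool_rot: [1.096, 2.942, -0.001]
ft_force: [0.2, 0.0, 5.7]
gripper_width: 0.0251
```

Emit:
{"fn": "send_rows", "kwargs": {"targets": [{"gripper":0,"delta_pos":[0,0,-0.1],"spin":0},{"gripper":0,"delta_pos":[0,0,-0.25],"spin":0},{"gripper":0,"delta_pos":[0,0,-0.45],"spin":0},{"gripper":0,"delta_pos":[0,0,-0.7],"spin":0},{"gripper":0,"delta_pos":[0,0,-0.7],"spin":0},{"gripper":0,"delta_pos":[0,0,-0.7],"spin":0}]}}

```text
t: 43.35
tool_pos: [0.5721, 0.0915, 0.2654]
tool_rot: [1.095, 2.941, 0.0]
ft_force: [0.4, 1.2, -0.5]
gripper_width: 0.0248
```

```bash
python3 - <<'E'
from h import *
show(); to([.4261,-.3353,.266],np.radians(139.3)); im=snap('top','t10'); print(tray(im))
cv2.imwrite('pics/t10c.png',cv2.resize(im[170:330,100:540],None,fx=1.8,fy=1.8,interpolation=cv2.INTER_CUBIC))
E
```

```text
t 43.35 pos [0.5721 0.0915 0.2654] x [-0.7564  0.6541 -0.0033] y [0.6541 0.7564 0.0014] z [ 0.0034 -0.001  -1.    ] F [ 0.3653  1.1811 -0.5218] w 0.0248 q [-0.5158  0.352   0.3597  1.6914 -0.1335  1.1194  0.7395]
delta [-1.1249 -2.7886 -0.0045] spin -0.0016801627502900777 yawnow 2.428604454551528
((0.4739610254764557, -0.3711569607257843), (0.16131539642810822, 0.21797052025794983), 15.224007606506348)
```

View pics/t10c.png

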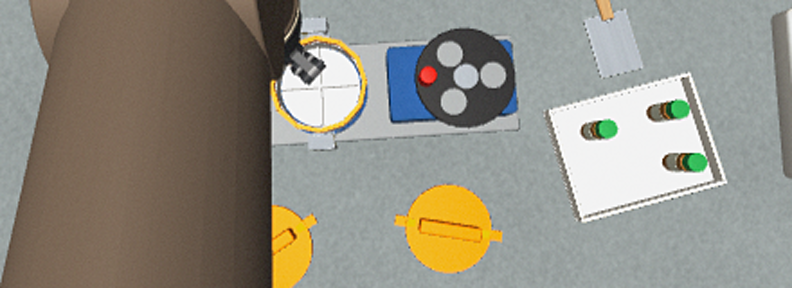

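Three vials are standing upright in the tray, at (600,130), (671,110) and (687,161). I'm carrying the last one.

Emit:
{"fn": "send_rows", "kwargs": {"targets": [{"gripper":0,"delta_pos":[-0.09,-0.22,0],"spin":0},{"gripper":0,"delta_pos":[-0.18,-0.44,0],"spin":0},{"gripper":0,"delta_pos":[-0.27,-0.66,0],"spin":0},{"gripper":0,"delta_pos":[-0.36,-0.9,0],"spin":0},{"gripper":0,"delta_pos":[-0.36,-0.9,0],"spin":0}]}}

```text
t: 43.9
tool_pos: [0.5212, -0.0519, 0.2634]
tool_rot: [-1.108, -2.94, 0.007]
ft_force: [0.6, -0.1, -0.2]
gripper_width: 0.0251
```

Emit:
{"fn": "send_rows", "kwargs": {"targets": [{"gripper":0,"delta_pos":[-0.09,-0.22,0],"spin":0},{"gripper":0,"delta_pos":[-0.18,-0.44,0],"spin":0},{"gripper":0,"delta_pos":[-0.27,-0.66,0],"spin":0},{"gripper":0,"delta_pos":[-0.36,-0.9,0],"spin":0},{"gripper":0,"delta_pos":[-0.36,-0.9,0],"spin":0}]}}

```text
t: 44.4
tool_pos: [0.4697, -0.1938, 0.2631]
tool_rot: [-1.118, -2.934, 0.011]
ft_force: [-0.2, -0.5, -0.4]
gripper_width: 0.0252
```

Emit:
{"fn": "send_rows", "kwargs": {"targets": [{"gripper":0,"delta_pos":[-0.09,-0.22,0],"spin":0},{"gripper":0,"delta_pos":[-0.18,-0.44,0],"spin":0},{"gripper":0,"delta_pos":[-0.27,-0.66,0],"spin":0},{"gripper":0,"delta_pos":[-0.36,-0.9,0],"spin":0},{"gripper":0,"delta_pos":[-0.36,-0.9,0],"spin":0},{"gripper":0,"delta_pos":[-0.36,-0.9,0],"spin":0}]}}

```text
t: 45.0
tool_pos: [0.4196, -0.3305, 0.2629]
tool_rot: [-1.12, -2.931, 0.01]
ft_force: [-0.4, 0.3, -0.2]
gripper_width: 0.0253
```

```bash
python3 - <<'E'
from h import *
show(); to([.4261,-.3353,.264]); to([.4261,-.3353,.115]); 
E
```

```text
t 45.0 pos [ 0.4196 -0.3305  0.2629] x [-0.7449  0.6672  0.0015] y [ 0.6671  0.7449 -0.0076] z [-0.0062 -0.0046 -1.    ] F [-0.3522  0.3084 -0.2409] w 0.0253 q [ 0.1342  0.2934  0.5541  1.8086 -0.1641  1.0892  1.5861]
delta [-0.054   0.005  -0.0071] spin  yawnow 2.4112044018237677
delta [-0.0556  0.0125  0.9862] spin  yawnow 2.4112044018237677
```

Emit:
{"fn": "send_rows", "kwargs": {"targets": [{"gripper":0,"delta_pos":[-0.054,0.006,0.1],"spin":0},{"gripper":0,"delta_pos":[-0.054,0.008,0.3],"spin":0},{"gripper":0,"delta_pos":[-0.055,0.01,0.55],"spin":0},{"gripper":0,"delta_pos":[-0.055,0.012,0.8],"spin":0},{"gripper":0,"delta_pos":[-0.056,0.012,0.98],"spin":0},{"gripper":0,"delta_pos":[-0.056,0.012,0.98],"spin":0},{"gripper":0,"delta_pos":[-0.056,0.012,0.98],"spin":0}]}}

```text
t: 45.7
tool_pos: [0.4265, -0.3343, 0.1159]
tool_rot: [-1.118, -2.93, 0.009]
ft_force: [0.0, 0.1, 0.7]
gripper_width: 0.0251
```

```bash
python3 - <<'E'
from h import *
show(); to([.4261,-.3353,.0744])
E
```

```text
t 45.7 pos [ 0.4265 -0.3343  0.1159] x [-0.7458  0.6661  0.0031] y [ 0.6661  0.7458 -0.0077] z [-0.0074 -0.0037 -1.    ] F [0.0471 0.0709 0.6818] w 0.0251 q [ 0.2163  0.4859  0.4759  1.9539 -0.2998  0.7754  1.7038]
delta [-0.0033 -0.0048  0.2766] spin  yawnow 2.412582152994821
```

Emit:
{"fn": "send_rows", "kwargs": {"targets": [{"gripper":0,"delta_pos":[-0.003,-0.005,0.14],"spin":0},{"gripper":0,"delta_pos":[-0.003,-0.005,0.21],"spin":0},{"gripper":0,"delta_pos":[-0.003,-0.005,0.235],"spin":0},{"gripper":0,"delta_pos":[-0.003,-0.005,0.25],"spin":0},{"gripper":0,"delta_pos":[-0.003,-0.005,0.262],"spin":0},{"gripper":0,"delta_pos":[-0.003,-0.005,0.272],"spin":0},{"gripper":0,"delta_pos":[-0.003,-0.005,0.272],"spin":0},{"gripper":0,"delta_pos":[-0.003,-0.005,0.272],"spin":0}]}}

```text
t: 46.5
tool_pos: [0.4262, -0.3354, 0.0753]
tool_rot: [-1.118, -2.93, 0.01]
ft_force: [0.9, 0.5, -0.1]
gripper_width: 0.0252
```

Emit:
{"fn": "send_rows", "kwargs": {"targets": [{"gripper":0,"delta_pos":[0,0,0.006],"spin":0},{"gripper":0,"delta_pos":[0,0,0.012],"spin":0},{"gripper":0,"delta_pos":[0,0,0.012],"spin":0}]}}

```text
t: 46.8
tool_pos: [0.4264, -0.3357, 0.0741]
tool_rot: [-1.119, -2.931, 0.01]
ft_force: [-1.7, 1.0, 7.9]
gripper_width: 0.0249
```

Emit:
{"fn": "send_rows", "kwargs": {"targets": [{"gripper":0.35,"delta_pos":[0,0,0],"spin":0},{"gripper":0.4,"delta_pos":[0,0,0],"spin":0},{"gripper":0.5,"delta_pos":[0,0,0],"spin":0},{"gripper":0.5,"delta_pos":[0,0,-0.1],"spin":0},{"gripper":0.5,"delta_pos":[0,0,-0.3],"spin":0},{"gripper":0.5,"delta_pos":[0,0,-0.6],"spin":0},{"gripper":0.5,"delta_pos":[0,0,-0.9],"spin":0},{"gripper":0.5,"delta_pos":[0,0,-1],"spin":0}]}}

```text
t: 47.6
tool_pos: [0.4286, -0.3365, 0.2283]
tool_rot: [1.12, 2.934, -0.011]
ft_force: [-0.3, -0.5, -0.3]
gripper_width: 0.0426
```

Emit:
{"fn": "send_rows", "kwargs": {"targets": [{"gripper":0.5,"delta_pos":[0.2,0.22,-0.13],"spin":0},{"gripper":0.5,"delta_pos":[0.4,0.44,-0.24],"spin":0},{"gripper":0.5,"delta_pos":[0.6,0.66,-0.24],"spin":0},{"gripper":0.5,"delta_pos":[0.8,0.88,-0.24],"spin":0},{"gripper":0.5,"delta_pos":[0.8,0.88,-0.24],"spin":0}]}}

```text
t: 48.1
tool_pos: [0.4273, -0.1518, 0.2628]
tool_rot: [-1.109, -2.939, 0.007]
ft_force: [0.2, -0.8, 0.3]
gripper_width: 0.0428
```

```bash
python3 - <<'E'
from h import *
show(); im=snap('top','t11'); s=snap('side','s11',(170,110,450,370),1); print(tray(im))
a=cv2.resize(im[170:330,100:540],None,fx=1.8,fy=1.8,interpolation=cv2.INTER_CUBIC)
cv2.imwrite('pics/f11.png',a); cv2.imwrite('pics/s11.png',cv2.resize(s,None,fx=2.2,fy=2.2,interpolation=cv2.INTER_CUBIC))
E
```

```text
t 48.1 pos [ 0.4273 -0.1518  0.2628] x [-0.7508  0.6605 -0.0015] y [ 0.6605  0.7508 -0.0042] z [-0.0016 -0.0042 -1.    ] F [ 0.1912 -0.8413  0.3122] w 0.0428 q [-0.2064  0.1358  0.4867  1.9811 -0.0682  1.0418  1.1603]
((0.5227119326591492, -0.4123101830482483), (0.08724716305732727, 0.11282359808683395), 15.101383209228516)
```

View pics/f11.png

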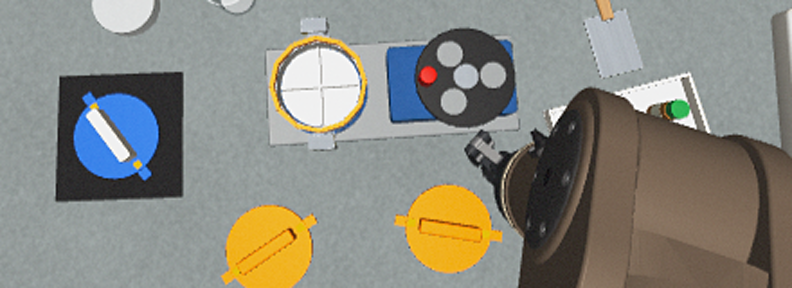

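View pics/s11.png

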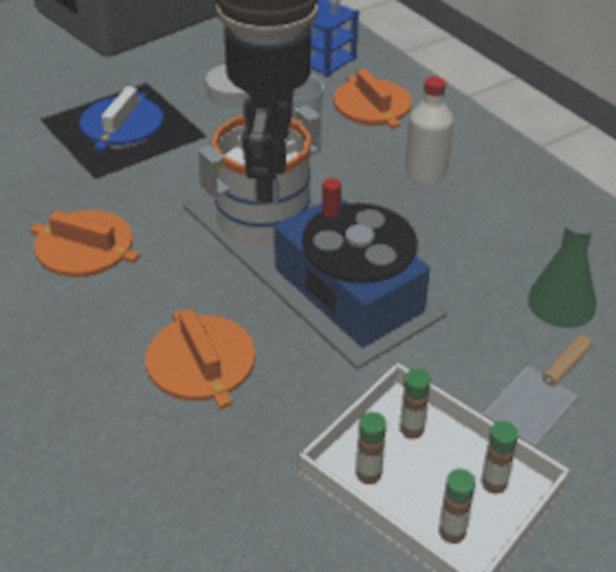

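All four vials stand upright in the tray. The lid disc is at (116,136) in the crop and the mat centre at (121,136), which is about the parallax expected for the disc's height. One numeric check of the lid, then I'll hand in.

```bash
python3 - <<'E'
from h import *
im=cv2.imread('pics/t11_raw.png')
h=cv2.cvtColor(im,cv2.COLOR_BGR2HSV)
b=np.zeros(im.shape[:2],np.uint8); b[200:290,125:210]=(((h[...,0]>95)&(h[...,0]<125)&(h[...,1]>100)&(h[...,2]>80))[200:290,125:210]).astype(np.uint8)
q=cv2.morphologyEx(cv2.morphologyEx(b,cv2.MORPH_CLOSE,np.ones((13,13))),cv2.MORPH_OPEN,np.ones((15,15)))
ys,xs=np.nonzero(q); u=(xs.mean(),ys.mean()); print('lid',atz(T,u,.020),'area px',len(xs))
m=np.zeros_like(b); m[205:290,125:210]=(im.max(2)<75)[205:290,125:210]
P=np.vstack(cv2.findContours(cv2.morphologyEx(m,cv2.MORPH_OPEN,np.ones((3,3))),0,2)[0])
print('mat',cv2.minAreaRect(np.array([atz(T,p,.004)[:2] for p in P[:,0].astype(float)],np.float32)))
E
```

```text
lid [0.4832 0.3556 0.02  ] area px 1881
mat ((0.48400840163230896, 0.35626137256622314), (0.17762541770935059, 0.17906901240348816), 2.6358213424682617)
```

The lid is within 1 mm of the mat's centre and the gripper is clear of everything. Handing in.

```bash
python3 -c "
from workcell import workorder,arm
print(arm.read_state()['t'],workorder.finish_job())"
```

```text
the job is handed in; nothing more can be done
48.2 None
```

The job is done and handed in at 48.2 s of the 210 s allowed; no verdict was reported.

- **Lid:** I pressed it about 8.5 mm down, turned it 0.6 rad counter-clockwise, lifted it off and set it upright on the black mat. The last check put it about 1 mm from the mat's centre, and it had not been knocked.
- **Handwheel:** I wound it clockwise one full turn and it reached its stop. All four vials rose.
- **Vials:** I lowered each one until the wrist felt light contact (5–8 N), then released it. The last side view shows all four standing upright in the tray.
- **Surroundings:** The glassware and tools I could see in the last views looked undisturbed, and the gripper was open in free air.

**Checks that disagreed:**
- My first two-camera estimate of the vials was 3–4 mm off, so I used a closer wrist-camera look instead.
- Two automatic readings of the tray's position were wrong because it merged with the spatula in the image. The last one failed because the arm hid part of the tray. The pictures showed the tray had not moved.

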